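# Third hand: hold an embossing die against the angle plate

### The arm

A 6-joint arm with a two-finger parallel gripper is mounted at the origin on the work surface. World frame = base frame: x ahead of the robot, y to its left, z up, the work surface at z = 0. Lengths are in m, angles in rad, forces in N, time in s.
With the tool pointing down it reaches from about 0.375 to 0.9 m from the base axis. Payload 3.1 kg.
Tool frame: the origin (TCP) lies between the finger pads; the fingertips stand 22 mm ahead of it and the grasp point (between the pads) lies 3 mm ahead of it; z points along the fingers, y is the direction in which the jaws open and shut (so a half turn about z gives the same grasp; the last joint's range is limited). The gripper opens to 85 mm and grips with 20 to 120 N. Pads are 22 mm wide; open, the fingers measure 114 mm over their backs; the gripper's body (76 mm by 85 mm) begins 54 mm behind the grasp point. The pads swing forward as they close: fully open they stand 13 mm farther back than shut.
Start: joints at [-1.476, 0.527, 1.433, -0, 1.181, -0.178], TCP at [0.168, -0.602, 0.228] pointing down, gripper open.
Joint ranges: [-3.08, 3.08], [-0.75, 2.2], [0.22, 2.44], [-1.43, 4.57], [0, 2.65], [-2.85, 2.85]. Speed limits (rad/s): [2.79, 2.79, 3.14, 3.14, 3.14, 3.14].

### API

Orientations are given as a unit quaternion [x, y, z, w].
In Python, from station import status, snapshot, manip gives the robot as it stands.
- The arm moves only by the tool move_arm, never from a script. Its argument "plan" is a list that holds one entry, the list of rows, each a list of 7 numbers: the turn, a rotation vector about the tool's x, y, z scaled (see below), then the shift along the tool's x, y, z scaled (see below), then the closure, from 0 (fully open) to 1 (shut). A call has exactly 8 rows; each row is the pose to reach, as a shift and turn from the pose commanded when the call began, along the tool's axes at that moment; what a row does not reach only later rows make up. The controller multiplies each number of a shift by 100 mm and each number of a turn by pi/4 rad. A row lasts 1/8 s, in which the tool goes at most 62.5 mm and 10.7 degrees, less where a joint would pass 70% of its speed; a pose out of reach is approached as far as the arm can. A call with a number of a shift or a turn outside -1 to 1 is refused whole. A call with a gripper value outside its range is refused whole. The fingers move at their own pace and stop on an object; "force" is the grip in N (left out, the last holds). Time passes only in rows, so rows that repeat a pose let the fingers close, or fill a call up. It gives the time, the measured TCP pose, the force and the opening at its end, in the units of the state.
- status.sense(): the state, without advancing time (a new reading comes with each control period).
- snapshot(name): name is "scene" or "top" or "wrist"; returns a dict with "img" (400x640x3 uint8, red, green, blue), "depth" (400x640 float32, m along the optical axis (not along the pixel's ray), 0 where there is no reading), "mtx" (3x3 intrinsics, pixels), "k1" (the pictures are not rectified: a ray, as slopes to the right and down, at radius r is drawn at 1 + k1 r^2 times it, then the intrinsics apply), "T" (4x4, takes a point from camera to world coordinates). Camera axes: x right, y up, looking along -z (the intrinsics and any distortion apply to the point x, -y, -z); pixel columns grow to the right and rows downward; lengths in m; the calibration is good to about 2 mm. A picture is of the moment at which its call begins.
- manip.sign_off(): hands the job in, once; it reports no verdict.
The state is a dict: "t": time; "q": joint angles; "qd": joint speeds; "tau": joint torques, N m; "tcp_pos": TCP position; "tool_rot": TCP orientation; "force": force on the tool from outside, world axes, zero at the start; "ft_torque": the same for the moment, N m; "finger_gap": opening from 0.0 (shut) to 1.0 (fully open).
Only numpy, scipy, OpenCV 4.12 (cv2) and the standard library are available. Lean on these libraries where they do the work, as an engineer would, in place of code of your own. Each camera call takes 0.05 s, during which the arm holds its last target. There are 200 camera calls.

### The job

Be my third hand: take the brass embossing die, stand it upright on a short edge on the bench, centred and flat against the front face of the slotted angle plate with its patterned face towards you, so that its two screw holes line up with the slot. Bring it up gently and press it straight against the angle plate with a steady push of about 10 newtons, and finish while still holding that push, so that I can screw it fast from behind. Leave the plain steel plate and everything else on the bench where they are.

Things in the scene. Friction and masses are not known exactly. Their poses are not given: they have to be found in the camera images.
- die: brass embossing die, a plate 100 x 66 x 10 mm, 0.45 to 0.67 kg, loose; it starts flat on the bench with its patterned face (two copper rosettes and a border) up, the other face plain. Origin: centre of the plain face; x along the 100 mm, y along the 66 mm, z out of the patterned face. The two short ends are alike: it may stand on either
- die_mid (a point): the middle of the brass die (5 mm from its origin along its z): 50 mm above the bench when it stands on a short edge. The two screw holes pass through the die at this level, 12 mm to either side of the middle
- die_face (a point): the middle of the die's patterned face (10 mm above its origin along its z)
- angle_plate: dark slotted angle plate, fixed and rigid. Upright wall 56 mm wide, 76 mm high, 10 mm thick; ribs, foot and bolts lie behind it up to 76 mm from the front face. Origin: on the bench, at the middle of the foot of the smooth front face (it looks to the robot); x level from that face into the wall, away from the robot, y along the wall to the robot's left, z up
- slot (a point): middle of the mouth of the angle plate's level slot, in its front face, 50 mm above the bench; the slot is 44 mm long, 8 mm high and goes through the wall
- blank: plain steel plate of the same size, 100 x 66 x 10 mm, without pattern, lying flat; it and the die may change places. Not to be used. Origin: centre of its underside
- tape: roll of green tape lying flat, 60 mm across, 18 mm high; origin: centre of its underside
- driver: screwdriver with red handle, about 200 mm long, lying beyond the angle plate, to its right
- mandrel: steel ring mandrel with black grip, 310 mm long, 27 mm thick, lying on the left
- pliers: pliers with red handles, 150 mm long, 12 mm high, lying on the right; origin: under the pivot
- file: flat file with wooden handle, 285 mm long, 22 mm high, lying beyond the angle plate, to its left; origin: under the root of the blade
Mind the look-alikes: they are no part of the job. Of the things that look like the angle_plate, the middle-sized one is meant.

How it is judged:
At the end, for the whole second after the job is handed in: The die stands upright on a short edge within 3 mm of the bench, flat against the angle plate's front face (within 3.4 degrees and 4 mm), patterned face away from it, centred sideways within 8 mm; it is still, the fingers are on it, and it presses on the angle plate with 5 to 16 N (angle between the z axis of die and the x axis of angle_plate, either way round below 0.06 rad and angle between the x axis of die and the z axis of angle_plate, either way round below 0.06 rad and x of die_face in the frame of angle_plate below -0.006 m and x of die_mid in the frame of angle_plate above -0.009 m and y of die_mid in the frame of angle_plate between -0.008 and 0.008 m and z of die_mid in the frame of angle_plate below 0.053 m and contact force between die and angle_plate between 5 and 16 N and contact force between the fingers and die above 3 N and linear speed of die below 0.01 m/s); the arm keeps its last pose, push and grip.
It fails at once if the die is rammed against the angle plate with more than 40 N (contact force between die and angle_plate above 40 N).
It fails at once if the plain steel plate was moved by more than 20 mm (distance of blank from where it was at the start of the episode above 0.02 m).
It fails at once if the tape roll, screwdriver, mandrel, pliers or file was moved by more than 20 mm (distance of any of tape, driver, mandrel, pliers, file from where it was at the start of the episode above 0.02 m).
It also fails if it takes over 64 s, if anything falls off the work surface, if the arm or the gripper's body presses on something with over 40 N, if the wrist force passes 120 N, or if a joint passes its speed limit or range.

## Working session

There is one attempt and no reset: what is moved stays moved. The work goes in short steps, Python scripts to look and compute and a tool call to move; the robot and the scene stay as the last step left them, time stands still between calls to the robot, and variables do not carry over. Pictures are saved under pics/ and viewed, on a budget of 10 in all, crops included, one or two more only if the job needs it, and the job is handed in when it is done.

Besides the shell and the picture viewer there is one more tool, called after "Request:" by a JSON object that holds its "api" and its "payload". move_arm: Moves the arm, as the interface text tells. Its arguments: {"type":"object","properties":{"plan":{"type":"array"},"force":{"type":"number"}},"required":["plan"]}

```bash
ls; mkdir -p pics; python3 - <<'E'
from station import status,snapshot
import cv2,numpy as np
s=status.sense();print(s)
for n in("scene","top"):
    d=snapshot(n);np.savez(f"{n}0.npz",**d);cv2.imwrite(f"pics/{n}0.png",d["img"][:,:,::-1]);print(n,d["mtx"],d["k1"],d["T"])
E
```

```text
pics
{'t': 0.0, 'q': array([-1.47653954e+00,  5.28457327e-01,  1.43392713e+00,  1.31851720e-05,
        1.18143321e+00, -1.78475188e-01]), 'qd': array([-1.35922093e-03,  5.95815447e-04, -5.55434966e-04,  1.45144150e-05,
        1.26637739e-03,  2.51136155e-05]), 'tau': array([ 4.76211117e-04, -4.42345798e+01, -1.78025508e+01, -2.07645662e-04,
        8.64404807e-03,  1.36957266e-05]), 'tcp_pos': array([ 0.16832781, -0.60113267,  0.22743119]), 'tool_rot': array([ 9.90716286e-01,  1.35941173e-01,  5.29238008e-05, -1.11126223e-03]), 'force': array([-0.63661683, -0.95518662, -1.05541519]), 'ft_torque': array([-0.00586538,  0.00051909, -0.02820648]), 'finger_gap': 1.0020980236010408}
scene [[409.96925782   0.         307.62830577]
 [  0.         409.96925782 199.81639703]
 [  0.           0.           1.        ]] -0.026326536060234728 [[-0.6206517  -0.52699897  0.58057175  1.16490215]
 [ 0.78407929 -0.4202987   0.45669319  0.45483604]
 [ 0.00333672  0.73866169  0.67406808  0.72182768]
 [ 0.          0.          0.          1.        ]]
top [[435.54370477   0.         325.43167946]
 [  0.         435.54370477 204.7121077 ]
 [  0.           0.           1.        ]] -0.12085164912886738 [[-0.01544629  0.98625789 -0.16448946  0.39568768]
 [-0.99979767 -0.01311457  0.01525213  0.02649953]
 [ 0.01288533  0.16469177  0.98626091  1.16076655]
 [ 0.          0.          0.          1.        ]]
```

View pics/top0.png

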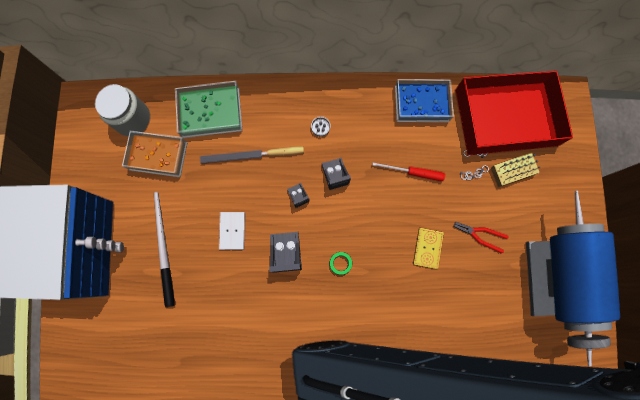

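View pics/scene0.png

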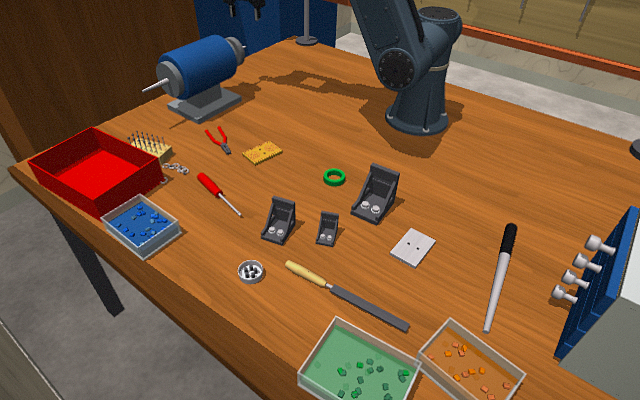

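The top view shows three angle plates: the largest at (286,252), the middle-sized at (336,174) and the smallest at (299,195). The middle one, at (336,174), is the one meant. The die, yellow with two rosettes, is at (428,248). The plain blank is at (231,231), and the yellow peg block at (517,169) is not the die.

```bash
cat > h.py <<'E'
import numpy as np,cv2
def cloud(d):
    h,w=d["depth"].shape;m=d["mtx"];k=float(d["k1"])
    g=np.stack(np.meshgrid(np.arange(w),np.arange(h)),-1).reshape(-1,1,2).astype(np.float64)
    u=cv2.undistortPoints(g,m,np.array([k,0,0,0,0.])).reshape(h,w,2)
    z=d["depth"];p=np.stack([u[...,0]*z,-u[...,1]*z,-z],-1)
    return p@d["T"][:3,:3].T+d["T"][:3,3]
def proj(d,P):
    T=d["T"];p=(np.atleast_2d(P)-T[:3,3])@T[:3,:3];u=p[:,:2]/-p[:,2:]*[1,-1]
    u=u*(1+float(d["k1"])*(u**2).sum(1,keepdims=True))
    return u@d["mtx"][:2,:2].T+d["mtx"][:2,2]
E
python3 - <<'E'
from h import *
t=dict(np.load("top0.npz"));s=dict(np.load("scene0.npz"))
C=cloud(t);S=cloud(s)
# die
def rect(mask,name):
    n,l,st,ce=cv2.connectedComponentsWithStats(mask.astype(np.uint8));i=1+np.argmax(st[1:,4])
    P=C[l==i];r=cv2.minAreaRect(P[:,:2].astype(np.float32)*1000);print(name,st[i],r,np.median(P[:,2]));print(cv2.boxPoints(r))
hsv=cv2.cvtColor(t["img"],cv2.COLOR_RGB2HSV)
roi=np.zeros(hsv.shape[:2],bool);roi[220:275,405:450]=1
print(hsv[248,415:442:3],hsv[220:224,410])
rect(roi&(C[...,2]>0.006),"die(depth)")
rect(roi&(hsv[...,0]>17)&(hsv[...,0]<35)&(hsv[...,2]>120),"die(col)")
print("bench z",np.median(C[280:300,360:480,2]))
for nm,(x0,x1,y0,y1) in dict(big=(265,305,228,275),mid=(317,354,155,192),small=(285,312,180,210)).items():
    P=C[y0:y1,x0:x1].reshape(-1,3);P=P[P[:,2]>.006];r=cv2.minAreaRect(P[:,:2].astype(np.float32)*1000)
    print(nm,r,P[:,2].max(),P.min(0),P.max(0))
    Q=P[P[:,2]>P[:,2].max()-.008];r=cv2.minAreaRect(Q[:,:2].astype(np.float32)*1000);print(" top",r,cv2.boxPoints(r).round(1).tolist())
# scene: mid plate
c=proj(s,[C[174,336]]);print("mid in scene",c)
for nm,p in dict(tape=(264,341),small=(195,299)).items(): print(nm,C[p])
a=cv2.resize(t["img"][150:215,280:360],None,fx=5,fy=5,interpolation=cv2.INTER_CUBIC)
b=cv2.resize(t["img"][215:280,390:470],None,fx=5,fy=5,interpolation=cv2.INTER_CUBIC)
cv2.imwrite("pics/crop1.png",np.hstack([a,b])[:,:,::-1])
E
```

```text
[[ 13 188 111]
 [ 25 164 208]
 [ 27 161 218]
 [ 25 146 155]
 [ 25 168 219]
 [ 26 165 218]
 [ 24  92  83]
 [ 25 168 218]
 [ 21 170 208]] [[ 13 184 183]
 [ 13 184 187]
 [ 13 185 182]
 [ 13 186 170]]
die(depth) [413 228  31  42 929] ((460.09735107421875, -139.33010864257812), (112.44791412353516, 337.56134033203125), 2.8027243614196777) 0.010444408752919188
[[ 395.68774    26.499475]
 [ 412.19354  -310.65808 ]
 [ 524.50696  -305.1597  ]
 [ 508.00116    31.997864]]
die(col) [414 228  30  41 856] ((460.3609619140625, -139.24989318847656), (110.13356018066406, 338.3675842285156), 3.28578782081604) 0.010382748917634133
[[ 395.6877     26.499533]
 [ 415.0817   -311.31177 ]
 [ 525.0342   -304.99933 ]
 [ 505.64023    32.81198 ]]
bench z 0.0002175352527971075
big ((457.5664367675781, 91.11590576171875), (137.77960205078125, 114.1655502319336), 85.88531494140625) 1.1607665472099067 [0.39568768 0.02649953 0.0062011 ] [0.51554188 0.16240765 1.16076655]
 top ((395.68768310546875, 26.499534606933594), (0.0, 0.0), 0.0) [[395.70001220703125, 26.5], [395.70001220703125, 26.5], [395.70001220703125, 26.5
[... 205 characters left out ...]
0.02649953 1.16076655]
 top ((395.68768310546875, 26.499534606933594), (0.0, 0.0), 0.0) [[395.70001220703125, 26.5], [395.70001220703125, 26.5], [395.70001220703125, 26.5], [395.70001220703125, 26.5]]
small ((522.6657104492188, 52.458251953125), (253.21807861328125, 62.673255920410156), 23.89611053466797) 1.1607665472099067 [0.39568768 0.02649953 0.00615253] [0.64884834 0.11711105 1.16076655]
 top ((395.68768310546875, 26.499534606933594), (0.0, 0.0), 0.0) [[395.70001220703125, 26.5], [395.70001220703125, 26.5], [395.70001220703125, 26.5], [395.70001220703125, 26.5]]
mid in scene [[278.58150622 227.49460481]]
tape [ 0.42941595 -0.03012132  0.00244447]
small [0.6148986  0.07931708 0.01066107]
```

View pics/crop1.png

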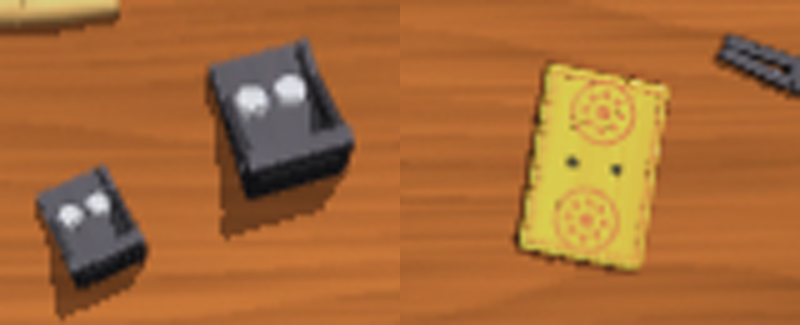

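The crop confirms both. On the left, the middle-sized angle plate is yawed, with its front face towards the robot, and the small one is beside it. On the right is the brass die, with two rosettes and two holes. Next I'll filter out the zero-depth pixels and fit the poses.

```bash
python3 - <<'E'
from h import *
t=dict(np.load("top0.npz"));s=dict(np.load("scene0.npz"))
C=cloud(t);S=cloud(s)
C[t["depth"]<=0]=np.nan;S[s["depth"]<=0]=np.nan
hsv=cv2.cvtColor(t["img"],cv2.COLOR_RGB2HSV)
roi=np.zeros(hsv.shape[:2],bool);roi[220:275,405:450]=1
def show(n,P):
    r=cv2.minAreaRect(P[:,:2].astype(np.float32)*1000);print(n,len(P),np.round(r[0],1),np.round(r[1],1),round(r[2],2),"zmax",P[:,2].max().round(4),cv2.boxPoints(r).round(1).tolist())
P=C[roi&(C[...,2]>.006)];show("die d",P)
P=C[roi&(hsv[...,0]>17)&(hsv[...,0]<35)&(hsv[...,2]>120)&(C[...,2]>.004)];show("die c",P)
for nm,(x0,x1,y0,y1) in dict(big=(265,305,228,275),mid=(317,354,155,192),small=(285,312,180,210)).items():
    P=C[y0:y1,x0:x1].reshape(-1,3);P=P[P[:,2]>.006];show(nm,P)
    show(" top",P[P[:,2]>P[:,2].max()-.006])
    F=P[(P[:,2]>.01)&(P[:,0]<P[:,0].min()+.02)]
# scene cloud: mid plate region
near=(np.abs(S[...,0]-.64)<.09)&(np.abs(S[...,1]+.01)<.065)&(S[...,2]>.006)
P=S[near];show("mid scene",P);show(" top",P[P[:,2]>P[:,2].max()-.006])
near=(np.abs(S[...,0]-.46)<.07)&(np.abs(S[...,1]+.21)<.07)&(S[...,2]>.006)
P=S[near];show("die scene",P)
# holes in die top view
g=cv2.cvtColor(t["img"],cv2.COLOR_RGB2GRAY)
for c in((424,247),(433,249)):
    w=np.clip(140-g[c[1]-2:c[1]+3,c[0]-2:c[0]+3].astype(float),0,None);print("hole",C[c[1],c[0]].round(4),w.astype(int).tolist())
E
```

```text
die d 929 [ 464.6 -246.6] [ 99.8 128.4] 77.09 zmax 0.018 [[390.8999938964844, -280.8999938964844], [516.0999755859375, -309.6000061035156], [538.4000244140625, -212.39999389648438], [413.20001220703125, -183.6999969482422]]
die c 848 [ 466.8 -263.8] [ 67.5 100.3] 78.49 zmax 0.0179 [[410.8999938964844, -286.8999938964844], [509.20001220703125, -306.8999938964844], [522.7000122070312, -240.6999969482422], [424.3999938964844, -220.6999969482422]]
big 1155 [463.7 116.1] [102.   96.8] 3.4 zmax 0.1059 [[409.8999938964844, 161.39999389648438], [415.6000061035156, 64.80000305175781], [517.5, 70.9000015258789], [511.79998779296875, 167.5]]
 top 122 [420.4 112.6] [13.2 73.6] 4.5 zmax 0.1059 [[411.0, 148.6999969482422], [416.79998779296875, 75.4000015258789], [429.8999938964844, 76.4000015258789], [424.1000061035156, 149.8000030517578]]
mid 603 [665.7 -10.2] [90.9 77.4] 14.7 zmax 0.0815 [[611.9000244140625, 15.699999809265137], [631.5999755859375, -59.099998474121094], [719.5, -36.099998474121094], [699.7999877929688, 38.79999923706055]]
 top 56 [642.7 -27.9] [10.2 54.7] 14.97 zmax 0.0815 [[630
[... 663 characters left out ...]
000122070312, -32.70000076293945], [675.0, 86.30000305175781]]
 top 88 [643.5 -28.1] [14.7 56.3] 16.7 zmax 0.0802 [[628.2999877929688, -3.299999952316284], [644.5, -57.20000076293945], [658.5999755859375, -52.900001525878906], [642.5, 1.0]]
die scene 369 [ 470.7 -258.4] [ 56.3 104.1] 79.28 zmax 0.0178 [[414.29998779296875, -276.3999938964844], [516.5999755859375, -295.79998779296875], [527.0999755859375, -240.5], [424.79998779296875, -221.10000610351562]]
hole [ 0.4701 -0.2525  0.0084] [[0, 0, 0, 0, 0], [0, 0, 17, 0, 0], [0, 24, 78, 27, 0], [0, 0, 3, 0, 0], [0, 0, 0, 0, 0]]
hole [ 0.464  -0.2757  0.012 ] [[0, 0, 0, 0, 0], [0, 21, 64, 0, 0], [0, 4, 63, 0, 0], [0, 0, 0, 0, 0], [0, 0, 0, 0, 0]]
```

Die: centre about (0.467, -0.264), long axis at yaw -11.5°. Target plate: front face centre about (0.638, -0.029), yaw about 15°. I'll move towards the die now and use the joint and TCP pairs to fit the kinematics.

Request:
{"api": "move_arm", "payload": {"plan": [[[0,0,0,0.1,-0.06,0,0],[0,0,0,0.25,-0.15,0,0],[0,0,0,0.4,-0.25,0,0],[0,0,0,0.55,-0.35,0,0],[0,0,0,0.7,-0.45,0,0],[0,0,0,0.85,-0.55,0,0],[0,0,0,0.95,-0.61,0,0],[0,0,0,0.95,-0.61,0,0]]], "force": 60}}

```text
t: 1.1
tcp_pos: [0.2441, -0.5169, 0.2285]
tool_rot: [0.991, 0.137, -0.0, 0.0]
force: [0.1, 0.0, 0.5]
finger_gap: 0.998
```

```bash
python3 - <<'E'
from station import status
s=status.sense();print(repr({k:s[k] for k in("t","q","tcp_pos","tool_rot","finger_gap")}))
E
```

```text
{'t': 1.1, 'q': array([-1.32496212e+00,  4.55413807e-01,  1.56884128e+00, -1.14209561e-04,
        1.11728661e+00, -2.82118039e-02]), 'tcp_pos': array([ 0.24410421, -0.51690102,  0.22850687]), 'tool_rot': array([ 9.90623608e-01,  1.36619414e-01, -4.82626052e-05,  3.09015490e-05]), 'finger_gap': 0.9977031898328432}
```

Request:
{"api": "move_arm", "payload": {"plan": [[[0,0,0,0.1,-0.06,0,0],[0,0,0.1,0.25,-0.15,0,0],[0,0,0.2,0.4,-0.25,0,0],[0,0,0.3,0.55,-0.35,0,0],[0,0,0.4,0.7,-0.45,0,0],[0,0,0.5,0.85,-0.55,0,0],[0,0,0.6,1.0,-0.65,0,0],[0,0,0.6,1.0,-0.65,0,0]]]}}

```text
t: 2.1
tcp_pos: [0.3227, -0.4272, 0.2284]
tool_rot: [0.995, -0.098, -0.0, -0.0]
force: [-0.5, -0.1, -0.0]
finger_gap: 1.0
```

```bash
python3 - <<'E'
from station import status
s=status.sense();print(repr({k:s[k] for k in("t","q","tcp_pos","tool_rot","finger_gap")}))
E
```

```text
{'t': 2.1, 'q': array([-1.13270020e+00,  4.07430114e-01,  1.65707546e+00,  7.42232688e-05,
        1.07753421e+00,  6.34245067e-01]), 'tcp_pos': array([ 0.32270288, -0.42715852,  0.22836848]), 'tool_rot': array([ 9.95192806e-01, -9.79348175e-02, -8.61100757e-05, -2.08888259e-04]), 'finger_gap': 0.9996271088680793}
```

Request:
{"api": "move_arm", "payload": {"plan": [[[0,0,0,0.05,-0.1,0,0],[0.05,0.05,0,0.15,-0.25,0,0],[0.1,0.1,0,0.25,-0.4,0,0],[0.15,0.15,0,0.35,-0.55,0,0],[0.2,0.2,0,0.45,-0.7,0,0],[0.25,0.25,0,0.5,-0.85,0,0],[0.3,0.3,0,0.55,-0.94,0,0],[0.3,0.3,0,0.55,-0.94,0,0]]]}}

```text
t: 3.1
tcp_pos: [0.3942, -0.3468, 0.2281]
tool_rot: [0.981, -0.098, 0.128, -0.105]
force: [0.7, -1.1, 0.2]
finger_gap: 1.001
```

```bash
cat >> h.py <<'E'
from scipy.spatial.transform import Rotation as R
from scipy.optimize import least_squares
def fk(p,q):
    h,d,a,b,c,l,e=p   # shoulder height, lateral offset, upper arm, elbow offset, forearm, tool, shoulder x offset
    r=R.from_rotvec([0,0,q[0]]);P=r.apply([e,d,h])
    r=r*R.from_euler('y',q[1]);P=P+r.apply([0,0,a])
    r=r*R.from_euler('y',q[2]);P=P+r.apply([b,0,c])
    r=r*R.from_euler('z',q[3])*R.from_euler('y',q[4]);
    r=r*R.from_euler('z',q[5]);P=P+r.apply([0,0,l])
    return P,r
E
python3 - <<'E'
from h import *
from station import status
s=status.sense();print(s["q"].round(4).tolist(),s["tcp_pos"],s["tool_rot"])
D=[([-1.47654,.528457,1.433927,0,1.181433,-.178475],[.168328,-.601133,.227431],[.990716,.135941,0.0000529,-.00111]),
([-1.324962,.455414,1.568841,-.000114,1.117287,-.028212],[.244104,-.516901,.228507],[.990624,.136619,-4.8e-5,3e-5]),
([-1.1327,.40743,1.657075,0.000074,1.077534,.634245],[.322703,-.427159,.228368],[.995193,-.097935,-8.6e-5,-2.1e-4]),
(s["q"],s["tcp_pos"],s["tool_rot"])]
def res(p): return np.concatenate([fk(p,q)[0]-x for q,x,_ in D])
f=least_squares(res,[.4,.1,.4,0,.4,.2,0]);print(f.x.round(4),(f.fun*1000).round(2))
for q,x,o in D: r=fk(f.x,q)[1];print((r.inv()*R.from_quat(o)).as_rotvec().round(3))
np.save("p.npy",f.x)
E
```

```text
[-1.1284, 0.3949, 1.7394, 0.3736, 1.0876, 0.4531] [ 0.3942228  -0.34679402  0.22812492] [ 0.98130576 -0.09805008  0.12794086 -0.10514905]
[0.2742 0.111  0.588  0.1141 0.3917 0.2996 0.    ] [-0. -0.  0.  0.  0. -0.  0.  0.  0. -0.  0. -0.]
[-0.     0.     1.571]
[0.    0.    1.571]
[0.    0.    1.571]
[0.    0.    1.571]
```

```bash
cat >> h.py <<'E'
LO=np.array([-3.08,-.75,.22,-1.43,0,-2.85]);HI=np.array([3.08,2.2,2.44,4.57,2.65,2.85])
RZ=R.from_euler('z',np.pi/2)
def fkt(p,q):
    P,r=fk(p,q);return P,r*RZ
def ik(p,pos,rot,seeds):
    best=None
    for s in seeds:
        f=least_squares(lambda q:np.r_[(fkt(p,q)[0]-pos)*10,(fkt(p,q)[1].inv()*rot).as_rotvec()*3],np.clip(s,LO+1e-3,HI-1e-3),bounds=(LO,HI))
        if best is None or f.cost<best.cost-1e-9: best=f
        if best.cost<1e-8: break
    return best.x,best.cost
def toolrot(yaw,pitch):
    "z forward-down: pitch 0 = straight down, pi/2 = level ahead along yaw; x forward at pitch 0, up at pi/2"
    z=np.array([np.cos(yaw)*np.sin(pitch),np.sin(yaw)*np.sin(pitch),-np.cos(pitch)])
    x=np.array([np.cos(yaw)*np.cos(pitch),np.sin(yaw)*np.cos(pitch),np.sin(pitch)])
    return R.from_matrix(np.stack([x,np.cross(z,x),z],1))
E
python3 - <<'E'
from h import *
p=np.load("p.npy");rng=np.random.default_rng(0)
seeds=[[-.5,.3,2.2,3,1,-1.5],[-.5,.3,2.2,1.5,1,-1.5],[-.5,.3,2.2,3,1,1.5],[-.3,.3,2.2,0,.1,0]]+list(rng.uniform(LO,HI,(12,6)))
xd=np.array([np.cos(.262),np.sin(.262),0])
for yaw in (np.radians(15),):
  for off in (0,.015):
    for a in (90,80,70,60):
      al=np.radians(a);pos=np.array([.638,-.029,0])-.0175*xd+[0,0,.05+off]
      q,c=ik(p,pos,toolrot(yaw,al),seeds);print(off,a,q.round(2),"%.1e"%c)
q,c=ik(p,[.467,-.264,.0175],toolrot(-.2,0),[[-.72,.6,1.6,0,1,1]]);print("grasp",q.round(3),c)
# conditioning of the fit
J=np.array([[(fk(p+np.eye(7)[i]*1e-4,x)[0]-fk(p,x)[0])/1e-4 for i in range(7)] for x in ([-1.476,.528,1.434,0,1.181,-.178],[-1.325,.455,1.569,0,1.117,0],[-1.133,.407,1.657,0,1.0775,.634],[-1.1284,.3949,1.7394,.3736,1.0876,.4531])])
print(np.linalg.svd(J.transpose(0,2,1).reshape(-1,7))[1])
E
```

```text
0 90 [-0.65  1.4   2.11  2.2   1.79 -1.87] 5.0e-30
0 80 [-0.64  1.28  2.17  2.26  1.59 -1.81] 9.1e-21
0 70 [-0.6   1.15  2.19  2.32  1.35 -1.73] 8.0e-23
0 60 [-0.56  1.01  2.17  2.34  1.08 -1.61] 8.1e-28
0.015 90 [-0.65  1.37  2.13  2.2   1.79 -1.86] 3.9e-30
0.015 80 [-0.64  1.25  2.18  2.26  1.58 -1.8 ] 2.9e-21
0.015 70 [-0.6   1.11  2.2   2.31  1.34 -1.71] 6.9e-24
0.015 60 [-0.56  0.97  2.18  2.33  1.05 -1.58] 7.9e-29
grasp [-0.723  0.748  1.799 -0.     0.595  1.048] 8.482080858841284e-23
[3.94078378 2.89119604 2.00419424 0.2481106  0.15811671 0.08714344
 0.01613617]
```

```bash
cat > goal.py <<'E'
from h import *
def nums(pos0,rot0,pos,rot):
    r0=rot0;return np.r_[(r0.inv()*rot).as_rotvec()/(np.pi/4),r0.inv().apply(np.array(pos)-pos0)/.1].round(3)
def now():
    from station import status
    s=status.sense();return s,s["tcp_pos"],R.from_quat(s["tool_rot"])
E
python3 - <<'E'
from goal import *
s,p0,r0=now()
print(nums(p0,r0,[.4816,-.267,.14],toolrot(-.2,np.radians(-10))))
E
```

```text
[-0.301 -0.52   0.027  0.45  -0.706  1.215]
```

Request:
{"api": "move_arm", "payload": {"plan": [[[-0.05,-0.07,0,0.05,-0.08,0.1,0.1],[-0.1,-0.16,0,0.12,-0.2,0.25,0.1],[-0.15,-0.25,0.01,0.2,-0.3,0.4,0.1],[-0.2,-0.34,0.02,0.27,-0.42,0.55,0.1],[-0.25,-0.43,0.02,0.34,-0.54,0.75,0.1],[-0.3,-0.52,0.03,0.42,-0.65,0.9,0.1],[-0.3,-0.52,0.03,0.45,-0.71,1.0,0.1],[-0.3,-0.52,0.03,0.45,-0.71,1.0,0.1]]]}}

```text
t: 4.1
tcp_pos: [0.476, -0.2699, 0.1602]
tool_rot: [0.991, -0.1, -0.087, -0.009]
force: [-0.3, -1.3, -0.8]
finger_gap: 0.903
```

```bash
python3 - <<'E'
from goal import *
from station import snapshot
s,p0,r0=now();print(s["q"].round(4).tolist(),p0,r0.as_quat(),s["finger_gap"])
d=snapshot("wrist");np.savez("w1.npz",**d);cv2.imwrite("pics/w1.png",d["img"][:,:,::-1])
C=cloud(d);C[d["depth"]<=0]=np.nan
hsv=cv2.cvtColor(d["img"],cv2.COLOR_RGB2HSV)
m=(hsv[...,0]>17)&(hsv[...,0]<35)&(hsv[...,2]>90)&(C[...,2]>.006)&(C[...,2]<.016)
n,l,st,_=cv2.connectedComponentsWithStats(m.astype(np.uint8));i=1+np.argmax(st[1:,4]);P=C[l==i]
r=cv2.minAreaRect(P[:,:2].astype(np.float32)*1000);print(st[i],r,np.median(P[:,2]),cv2.boxPoints(r).round(1).tolist())
print(nums(p0,r0,[.4816,-.267,.12],toolrot(-.2,np.radians(-10))))
E
```

```text
[-0.6762, 0.5801, 1.5733, -0.0866, 1.1457, 1.1367] [ 0.47596063 -0.26988049  0.1601922 ] [ 0.9911967  -0.09955502 -0.08679017 -0.00923973] 0.9027934680779721
[ 285  113   66   90 3368] ((469.2407531738281, -262.7632751464844), (56.75216293334961, 88.73612213134766), 77.8400650024414) 0.009644223085674503 [[419.8999938964844, -281.20001220703125], [506.6000061035156, -299.79998779296875], [518.5999755859375, -244.39999389648438], [431.79998779296875, -225.6999969482422]]
[-0.001  0.    -0.     0.119 -0.039  0.387]
```

View pics/w1.png

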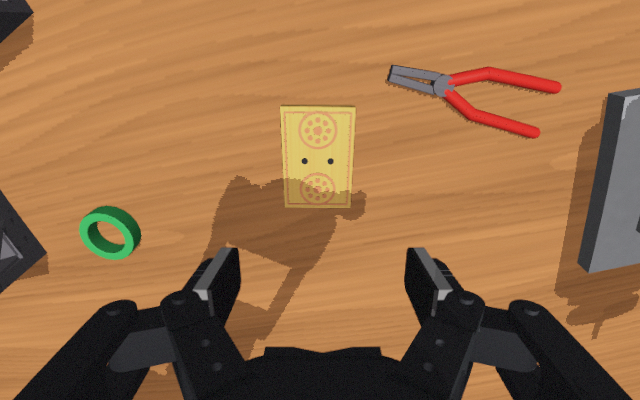

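The wrist view shows the die upright in the frame, with corners near (281,105), (355,105), (353,208) and (284,208). Its holes are at (305,161) and (331,161), and the jaws straddle it symmetrically below. I'll intersect these pixel rays with z = 10 mm.

```bash
python3 - <<'E'
from goal import *
d=dict(np.load("w1.npz"))
def onz(d,px,z):
    u=cv2.undistortPoints(np.array(px,float).reshape(-1,1,2),d["mtx"],np.array([float(d["k1"]),0,0,0,0])).reshape(-1,2)
    r=np.c_[u[:,0],-u[:,1],-np.ones(len(u))]@d["T"][:3,:3].T;o=d["T"][:3,3];return o+r*((z-o[2])/r[:,2])[:,None]
g=cv2.cvtColor(d["img"],cv2.COLOR_RGB2GRAY)
H=[]
for c in((305,161),(331,161)):
    w=np.clip(110-g[c[1]-5:c[1]+6,c[0]-5:c[0]+6].astype(float),0,None);yy,xx=np.mgrid[-5:6,-5:6];H.append((c[0]+(w*xx).sum()/w.sum(),c[1]+(w*yy).sum()/w.sum()))
A=onz(d,H,.0095);print(H,A.round(4).tolist(),"mid",A.mean(0),"dist",np.linalg.norm(A[1]-A[0]),"yaw",np.degrees(np.arctan2(*(A[0]-A[1])[[1,0]]))-90)
C=onz(d,[(281,105),(355,105),(353.5,207),(284,207)],.01);print(C.round(4).tolist(),C.mean(0))
hsv=cv2.cvtColor(d["img"],cv2.COLOR_RGB2HSV)
m=((hsv[...,0]>20)&(hsv[...,0]<35)&(hsv[...,1]>80)).astype(np.uint8);m[:,:270]=0;m[:,365:]=0;m[:95]=0;m[212:]=0
m=cv2.morphologyEx(m,cv2.MORPH_CLOSE,np.ones((7,7)));ys,xs=np.nonzero(m)
B=onz(d,np.c_[xs,ys],.01);r=cv2.minAreaRect(B[:,:2].astype(np.float32)*1000);print(r)
E
```

```text
[(np.float64(304.033411033411), np.float64(160.62626262626262)), (np.float64(330.023102310231), np.float64(160.93646864686468))] [[0.4715, -0.2507, 0.0095], [0.4664, -0.2742, 0.0095]] mid [ 0.46895967 -0.26245238  0.0095    ] dist 0.02412550656214792 yaw -12.303094793041922
[[0.5254, -0.2428, 0.01], [0.5126, -0.3051, 0.01], [0.4141, -0.2879, 0.01], [0.4279, -0.2201, 0.01]] [ 0.46998234 -0.26395871  0.01      ]
((477.3827819824219, -264.52447509765625), (65.21874237060547, 83.1876449584961), 77.79549407958984)
```

```bash
python3 - <<'E'
from goal import *
s,p0,r0=now()
for z in(.075,.021): print(z,nums(p0,r0,[.4834,-.2661,z],toolrot(-.21,np.radians(-10))))
E
```

```text
0.075 [ 0.001 -0.     0.011  0.214 -0.059  0.832]
0.021 [ 1.000e-03 -0.000e+00  1.100e-02  3.080e-01 -5.800e-02  1.364e+00]
```

Request:
{"api": "move_arm", "payload": {"plan": [[[0,0,0.01,0.03,-0.01,0.1,0.1],[0,0,0.01,0.08,-0.02,0.25,0.1],[0,0,0.01,0.12,-0.03,0.4,0.1],[0,0,0.01,0.16,-0.04,0.55,0.1],[0,0,0.01,0.19,-0.05,0.7,0.1],[0,0,0.01,0.21,-0.06,0.8,0.1],[0,0,0.01,0.21,-0.06,0.83,0.1],[0,0,0.01,0.21,-0.06,0.83,0.1]]]}}

```text
t: 5.15
tcp_pos: [0.4837, -0.2657, 0.0753]
tool_rot: [0.991, -0.104, -0.086, -0.009]
force: [0.1, -0.4, 0.3]
finger_gap: 0.9
```

Request:
{"api": "move_arm", "payload": {"plan": [[[0,0,0,0.01,0,0.05,0.1],[0,0,0,0.03,0,0.15,0.1],[0,0,0,0.05,0,0.25,0.1],[0,0,0,0.06,0,0.35,0.1],[0,0,0,0.08,0,0.45,0.1],[0,0,0,0.09,0,0.5,0.1],[0,0,0,0.1,0,0.53,0.1],[0,0,0,0.1,0,0.53,0.1]]]}}

```text
t: 6.15
tcp_pos: [0.4844, -0.2659, 0.0213]
tool_rot: [0.991, -0.104, -0.086, -0.009]
force: [0.5, -0.3, -0.3]
finger_gap: 0.901
```

```bash
python3 - <<'E'
from goal import *
from station import snapshot
s,p0,r0=now();print(s["t"],p0,s["force"],s["finger_gap"])
print(nums(p0,r0,[.4834,-.2661,.019],toolrot(-.21,np.radians(-10))))
d=snapshot("wrist");np.savez("w2.npz",**d);cv2.imwrite("pics/w2.png",d["img"][:,:,::-1])
E
```

```text
6.15 [ 0.48440901 -0.26592177  0.02133949] [ 0.45404673 -0.34843703 -0.25906903] 0.9005407995223774
[ 0.002 -0.001  0.001 -0.005  0.004  0.025]
```

View pics/w2.png

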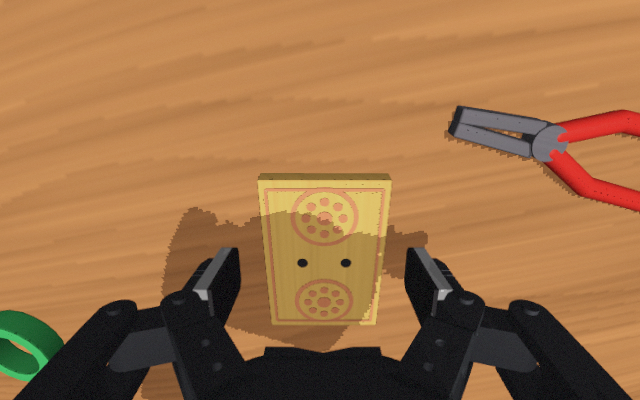

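The open jaws straddle the die, with pads at (230,275) and (420,275) and the holes at (303,263) and (346,263). I'll lower the last 2 mm and close.

Request:
{"api": "move_arm", "payload": {"plan": [[[0,0,0,0,0,0.01,0.1],[0,0,0,0,0,0.02,0.2],[0,0,0,0,0,0.02,0.3],[0,0,0,0,0,0.02,0.5],[0,0,0,0,0,0.02,1],[0,0,0,0,0,0.02,1],[0,0,0,0,0,0.02,1],[0,0,0,0,0,0.02,1]]], "force": 80}}

```text
t: 7.2
tcp_pos: [0.484, -0.2658, 0.0195]
tool_rot: [0.991, -0.104, -0.086, -0.009]
force: [0.1, -0.3, 0.1]
finger_gap: -0.002
```

```bash
python3 - <<'E'
from goal import *
s,p0,r0=now();print(s["t"],s["q"].round(4).tolist(),p0,r0.as_quat().round(4).tolist(),s["force"],s["finger_gap"])
E
```

```text
7.2 [-0.6623, 0.7973, 1.6286, -0.1002, 0.8744, 1.1881] [ 0.48401525 -0.26581689  0.01945976] [0.9908, -0.104, -0.0864, -0.0085] [ 0.08649626 -0.27199786  0.10621732] -0.0024036231168569357
```

The gap reads fully shut, so the fingers didn't grip the die. I'll look.

```bash
python3 - <<'E'
from goal import *
from station import snapshot
d=snapshot("wrist");np.savez("w3.npz",**d);e=snapshot("top")
c=cv2.resize(e["img"][190:300,360:470],(400,400),interpolation=cv2.INTER_CUBIC)
cv2.imwrite("pics/w3.png",np.hstack([cv2.resize(d["img"],(400,250)),np.zeros((250,0,3),np.uint8)])[:,:,::-1]) if 0 else cv2.imwrite("pics/w3.png",np.hstack([d["img"][:,120:520],c])[:,:,::-1])
E
```

```text
(no output)
```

View pics/w3.png

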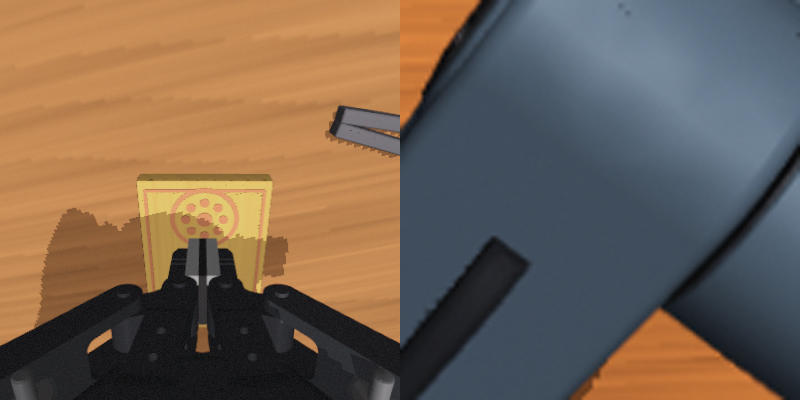

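```bash
python3 - <<'E'
from goal import *
s,p0,r0=now();print(s["force"],p0)
for f,pts in(("w3",[(315,241),(330,241),(322,250),(322,270),(322,300),(322,215),(322,180)]),("w2",[(225,250),(235,255),(232,290),(415,250),(410,255),(325,220)])):
    d=dict(np.load(f+".npz"));C=cloud(d)
    for x,y in pts:
        P=C[y,x];print(f,(x,y),d["depth"][y,x].round(4),P.round(4),"tool",(r0.inv().apply(P-p0)*1000).round(1))
E
```

```text
[-0.09215497 -0.8249347   0.58330556] [ 0.48400217 -0.26579773  0.01945522]
w3 (315, 241) 0.147 [ 0.4973 -0.2642  0.0278] tool [ 11.   -4.3 -10.4]
w3 (330, 241) 0.1467 [ 0.496 -0.271  0.028] tool [ 11.1   2.6 -10.6]
w3 (322, 250) 0.1389 [ 0.4978 -0.2676  0.0363] tool [ 10.8  -1.1 -19. ]
w3 (322, 270) 0.1232 [ 0.5003 -0.2681  0.0525] tool [ 10.4  -1.1 -35.4]
w3 (322, 300) 0.1222 [ 0.4909 -0.2661  0.0586] tool [ -0.1  -1.1 -39.7]
w3 (322, 215) 0.1601 [ 0.5006 -0.2682  0.0111] tool [17.9 -1.1  5.3]
w3 (322, 180) 0.1538 [ 0.5182 -0.272   0.009 ] tool [36.1 -1.   4.3]
w2 (225, 250) 0.1382 [ 0.5073 -0.2267  0.0387] tool [ 11.1 -43.  -21.5]
w2 (235, 255) 0.1416 [ 0.5026 -0.2292  0.0369] tool [  7.4 -39.6 -19. ]
w2 (232, 290) 0.1352 [ 0.4934 -0.2276  0.0489] tool [ -3.9 -39.3 -29.2]
w2 (415, 250) 0.1387 [ 0.4898 -0.3072  0.0384] tool [ 10.7  39.3 -21.1]
w2 (410, 255) 0.1402 [ 0.4873 -0.3049  0.0382] tool [  8.   37.6 -20.4]
w2 (325, 220) 0.1638 [ 0.4966 -0.269   0.0109] tool [14.2  0.5  6.2]
```

The depth shows the fingertips about 9 mm behind the TCP when shut, or about 20 mm behind near open, not 22 mm ahead. So the jaws closed above the die and left it untouched. I'll reopen and go deeper, watching the force.

```bash
python3 - <<'E'
from goal import *
s,p0,r0=now()
for z in(-.006,-.011): print(z,nums(p0,r0,[.478,-.265,z],toolrot(-.21,np.radians(-10))))
E
```

```text
-0.006 [ 0.001 -0.001  0.001 -0.015  0.004  0.261]
-0.011 [ 0.001 -0.001  0.001 -0.007  0.004  0.31 ]
```

Request:
{"api": "move_arm", "payload": {"plan": [[[0,0,0,0,0,0,0.1],[0,0,0,0,0,0,0.1],[0,0,0,0,0,0,0.1],[0,0,0,0,0,0,0.1],[0,0,0,0,0,0,0.1],[0,0,0,0,0,0,0.1],[0,0,0,0,0,0,0.1],[0,0,0,0,0,0,0.1]]]}}

```text
t: 8.3
tcp_pos: [0.484, -0.2658, 0.0195]
tool_rot: [0.991, -0.104, -0.086, -0.009]
force: [-0.5, -0.0, 0.9]
finger_gap: 0.902
```

Request:
{"api": "move_arm", "payload": {"plan": [[[0,0,0,0,0,0.04,0.1],[0,0,0,-0.01,0,0.08,0.1],[0,0,0,-0.01,0,0.12,0.1],[0,0,0,-0.01,0,0.16,0.1],[0,0,0,-0.01,0,0.2,0.1],[0,0,0,-0.01,0,0.24,0.1],[0,0,0,-0.01,0,0.26,0.1],[0,0,0,-0.01,0,0.26,0.1]]]}}

```text
t: 9.3
tcp_pos: [0.4786, -0.2646, -0.0061]
tool_rot: [0.991, -0.104, -0.087, -0.009]
force: [-0.4, -0.6, -0.1]
finger_gap: 0.902
```

```bash
python3 - <<'E'
from goal import *
from station import snapshot
s,p0,r0=now();print(p0,s["force"])
d=snapshot("wrist");np.savez("w4.npz",**d);cv2.imwrite("pics/w4.png",d["img"][:,:,::-1]);C=cloud(d)
for x,y in((225,250),(235,255),(415,250),(410,255)): print(C[y,x].round(4))
for x in (222,228,234,410,416,422): print(x,[(y,int(C[y,x,2]*1000)) for y in range(240,256,3)])
E
```

```text
[ 0.47857374 -0.26463394 -0.00613105] [-0.35340659 -0.56050537 -0.13325763]
[ 0.5017 -0.2257  0.0117]
[ 0.4966 -0.2278  0.0092]
[ 0.4839 -0.3059  0.011 ]
[ 0.4818 -0.3035  0.0112]
222 [(240, 0), (243, 0), (246, 0), (249, 9), (252, 13), (255, 16)]
228 [(240, 0), (243, -1), (246, -1), (249, 10), (252, 11), (255, 16)]
234 [(240, 0), (243, 0), (246, 0), (249, 10), (252, 10), (255, 10)]
410 [(240, 0), (243, 0), (246, -1), (249, 9), (252, 10), (255, 11)]
416 [(240, 0), (243, 0), (246, 0), (249, 10), (252, 12), (255, 15)]
422 [(240, 0), (243, 0), (246, 0), (249, 10), (252, 14), (255, 15)]
```

Request:
{"api": "move_arm", "payload": {"plan": [[[0,0,0,0,0,0.02,0.1],[0,0,0,0.01,0,0.035,0.12],[0,0,0,0.01,0,0.035,0.15],[0,0,0,0.01,0,0.035,0.2],[0,0,0,0.01,0,0.035,0.3],[0,0,0,0.01,0,0.035,0.5],[0,0,0,0.01,0,0.035,0.5],[0,0,0,0.01,0,0.035,0.5]]], "force": 60}}

```text
t: 10.35
tcp_pos: [0.4795, -0.2653, -0.0077]
tool_rot: [0.991, -0.104, -0.086, -0.008]
force: [-0.6, 0.4, 11.2]
finger_gap: 0.751
```

```bash
python3 - <<'E'
from goal import *
from station import snapshot
s,p0,r0=now();print(s["q"].tolist(),p0,s["force"],s["ft_torque"],s["finger_gap"])
d=snapshot("wrist");np.savez("w5.npz",**d);cv2.imwrite("pics/w5.png",d["img"][:,:,::-1]);C=cloud(d)
for x in (242,247,398,403): print(x,[(y,int(C[y,x,2]*1000)) for y in range(234,256,2)])
E
```

```text
[-0.6660612324238901, 0.839081061328713, 1.6441631276690711, -0.10685829323543583, 0.8156699237123329, 1.193130799689617] [ 0.47951916 -0.26525561 -0.00771225] [-0.56739805  0.43750914 11.18088336] [0.24635908 0.22370951 0.03251465] 0.7509603630395386
242 [(234, 0), (236, 0), (238, 0), (240, 0), (242, 0), (244, 2), (246, 5), (248, 6), (250, 9), (252, 11), (254, 12)]
247 [(234, 10), (236, 9), (238, 8), (240, 10), (242, 9), (244, 9), (246, 9), (248, 8), (250, 9), (252, 10), (254, 11)]
398 [(234, 9), (236, 9), (238, 10), (240, 9), (242, 8), (244, 8), (246, 8), (248, 7), (250, 9), (252, 11), (254, 13)]
403 [(234, 0), (236, 0), (238, 0), (240, 0), (242, -1), (244, 2), (246, 5), (248, 7), (250, 9), (252, 10), (254, 13)]
```

View pics/w5.png

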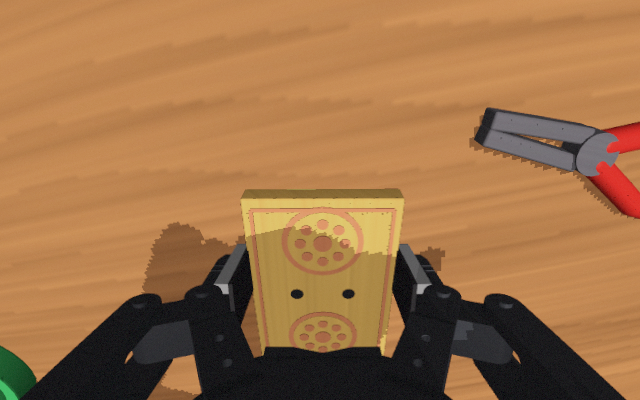

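The die is gripped: the gap is 0.75, and the pads at (228,275) and (412,275) touch its long edges. The tips press lightly on the bench, with 1.8 mm giving 11 N, so the arm's stiffness is about 6 N/mm. I'll lift straight up.

Request:
{"api": "move_arm", "payload": {"plan": [[[0,0,0,0,0,-0.02,0.5],[0,0,0,-0.02,0,-0.1,0.5],[0,0,0,-0.05,0,-0.25,0.5],[0,0,0,-0.08,0,-0.45,0.5],[0,0,0,-0.11,0,-0.65,0.5],[0,0,0,-0.14,0,-0.85,0.5],[0,0,0,-0.17,0,-1.0,0.5],[0,0,0,-0.17,0,-1.0,0.5]]], "force": 90}}

```text
t: 11.4
tcp_pos: [0.4802, -0.2652, 0.0931]
tool_rot: [0.991, -0.104, -0.085, -0.008]
force: [0.0, -0.0, -4.1]
finger_gap: 0.737
```

```bash
cat > plan.py <<'E'
from goal import *
def fit(extra):
    D=[([-1.47654,.528457,1.433927,0,1.181433,-.178475],[.168328,-.601133,.227431]),
    ([-1.324962,.455414,1.568841,-.000114,1.117287,-.028212],[.244104,-.516901,.228507]),
    ([-1.1327,.40743,1.657075,0.000074,1.077534,.634245],[.322703,-.427159,.228368]),
    ([-1.1284,.3949,1.7394,.3736,1.0876,.4531],[.3942228,-.34679402,.22812492]),
    ([-0.6762,0.5801,1.5733,-0.0866,1.1457,1.1367],[.47596063,-.26988049,.1601922]),
    ([-0.6623,0.7973,1.6286,-0.1002,0.8744,1.1881],[.48401525,-.26581689,.01945976]),
    ([-.66606,.839081,1.644163,-.106858,.81567,1.19313],[.479519,-.265256,-.007712])]+extra
    f=least_squares(lambda p:np.concatenate([fk(p,q)[0]-x for q,x in D]),[.27,.11,.5,.1,.4,.3,0]);return f.x,f.fun
E
python3 - <<'E'
from plan import *
from station import snapshot
s,p0,r0=now();print(s["t"],s["q"].round(4).tolist(),p0,r0.as_quat().round(4).tolist(),s["force"],s["finger_gap"])
p,e=fit([(s["q"],p0)]);print(p.round(4),(np.abs(e).max()*1000).round(2));np.save("p.npy",p)
d=snapshot("wrist");np.savez("w6.npz",**d);C=cloud(d)
# die plane in tool frame
hsv=cv2.cvtColor(d["img"],cv2.COLOR_RGB2HSV)
m=(hsv[...,0]>20)&(hsv[...,0]<35)&(hsv[...,1]>80);m[:,:240]=0;m[:,400:]=0
P=r0.inv().apply(C[m]-p0);P=P[np.abs(P[:,2]-np.median(P[:,2]))<.015]
A=np.c_[P[:,:2],np.ones(len(P))];w=np.linalg.lstsq(A,P[:,2],rcond=None)[0];k=np.abs(A@w-P[:,2])<.003
w=np.linalg.lstsq(A[k],P[k,2],rcond=None)[0];print("plane z=ax+by+c",w,"pitch deg",np.degrees(np.arctan(w[:2])),k.sum())
g=cv2.cvtColor(d["img"],cv2.COLOR_RGB2GRAY)
for c in((297,294),(348,294)): print(g[c[1]-3:c[1]+4,c[0]-3:c[0]+4].min(),(r0.inv().apply(C[c[1],c[0]]-p0)*1000).round(1))
E
```

```text
11.4 [-0.6656, 0.6766, 1.6153, -0.0915, 1.0048, 1.1697] [ 0.48018517 -0.26523569  0.09314077] [0.9909, -0.1041, -0.0852, -0.0078] [ 0.03013434 -0.03810251 -4.14072916] 0.7371743801980779
[ 0.2742  0.111   0.5879  0.114   0.3917  0.2996 -0.    ] 0.03
plane z=ax+by+c [-0.17729402  0.00043114 -0.01736685] pitch deg [-10.05372765   0.02470247] 4503
16 [-14.  -12.9 -15. ]
22 [-14.2  11.1 -14.8]
```

```bash
cat >> plan.py <<'E'
D=np.array([-.0141,-.0009,-.0149]);TILT=np.radians(79.95)
def target(O,yaw,back,up):
    r=toolrot(yaw,TILT);x=np.array([np.cos(yaw),np.sin(yaw),0])
    return np.r_[O,.05+up]-x*(.010+back)-r.apply(D),r
E
python3 - <<'E'
from plan import *
p=np.load("p.npy");s,p0,r0=now();q0=s["q"]
O=[.638,-.029];yaw=np.radians(15.3)
def solve(b,u,seed): 
    P,r=target(O,yaw,b,u);q,c=ik(p,P,r,seed);return q,c,P
S=[[-.65,1.2,2.1,2.2,1.6,-1.8]]
for b,u in((0,0),(.02,.0),(.08,.0),(.08,.05),(.1,.08)): q,c,P=solve(b,u,S);print(b,u,q.round(3),"%.0e"%c,P.round(4))
q1,_,_=solve(.08,.05,S)
cor=np.array([[a,b,c] for a in(-.05,.05) for b in(-.033,.033) for c in(0,-0.01)])
Rd=R.from_euler('y',10.05,degrees=True) # die frame in tool (pattern normal ~ -z tool)
prev=r0
for f in np.linspace(0,1,13):
    q=q0+(q1-q0)*f;P,r=fkt(p,q)
    c=P+r.apply(D+Rd.apply(cor*[1,1,-1]))
    wr=P-r.apply([0,0,.2996])
    print(f.round(2),P.round(3),"z",r.apply([0,0,1]).round(2),"die",c.min(0).round(3),c.max(0).round(3),"wr",wr.round(2),"rot",np.degrees((prev.inv()*r).magnitude()).round(1));prev=r
E
```

```text
0 0 [-0.585  1.227  2.128  2.306  1.538 -1.731] 4e-30 [ 0.6451 -0.028   0.0613]
0.02 0.0 [-0.629  1.251  2.168  2.264  1.571 -1.786] 1e-18 [ 0.6258 -0.0333  0.0613]
0.08 0.0 [-0.787  1.341  2.282  2.11   1.642 -1.986] 1e-29 [ 0.568  -0.0491  0.0613]
0.08 0.05 [-0.787  1.22   2.336  2.113  1.607 -1.929] 7e-19 [ 0.568  -0.0491  0.1113]
0.1 0.08 [-0.849  1.176  2.402  2.055  1.595 -1.961] 2e-25 [ 0.5487 -0.0544  0.1413]
0.0 [ 0.48  -0.265  0.092] z [-0.17  0.03 -0.99] die [ 0.413 -0.304  0.099] [ 0.525 -0.219  0.11 ] wr [ 0.53 -0.28  0.39] rot 0.0
0.08 [ 0.458 -0.194  0.065] z [-0.19  0.25 -0.95] die [ 0.394 -0.233  0.063] [ 0.5   -0.157  0.092] wr [ 0.51 -0.27  0.35] rot 15.5
0.17 [ 0.444 -0.126  0.053] z [-0.17  0.46 -0.87] die [ 0.382 -0.162  0.044] [ 0.483 -0.099  0.084] wr [ 0.5  -0.26  0.31] rot 15.0
0.25 [ 0.439 -0.063  0.054] z [-0.12  0.63 -0.76] die [ 0.373 -0.102  0.032] [ 0.48  -0.04   0.093] wr [ 0.48 -0.25  0.28] rot 14.5
0.33 [ 0.443 -0.011  0.064] z [-0.04  0.77 -0.63] die [ 0.374 -0.046  0.029] [0.486 0.006 0.11 ] wr [ 0.46 -0.24  0.25] rot 14.0
0.42 [0.455 0.029 0.081]
[... 278 characters left out ...]
429 0.028 0.053] [0.537 0.092 0.17 ] wr [ 0.39 -0.2   0.19] rot 12.9
0.67 [0.521 0.064 0.13 ] z [ 0.52  0.84 -0.16] die [0.46  0.021 0.062] [0.556 0.098 0.182] wr [ 0.37 -0.19  0.18] rot 12.8
0.75 [0.543 0.049 0.137] z [ 0.67  0.74 -0.11] die [0.491 0.002 0.067] [0.57  0.089 0.187] wr [ 0.34 -0.17  0.17] rot 13.0
0.83 [0.56  0.023 0.135] z [ 0.79  0.6  -0.1 ] die [ 0.519 -0.024  0.066] [0.577 0.065 0.183] wr [ 0.32 -0.16  0.16] rot 13.3
0.92 [ 0.569 -0.011  0.127] z [ 0.89  0.44 -0.12] die [ 0.538 -0.054  0.059] [0.577 0.029 0.171] wr [ 0.3  -0.14  0.16] rot 13.8
1.0 [ 0.568 -0.049  0.111] z [ 0.95  0.26 -0.17] die [ 0.542 -0.085  0.05 ] [ 0.57  -0.018  0.15 ] wr [ 0.28 -0.13  0.16] rot 14.5
```

```bash
cat > path.py <<'E'
from plan import *
from scipy.interpolate import PchipInterpolator
from scipy.spatial.transform import Slerp
p=np.load("p.npy");q0=np.array([-0.6656,0.6766,1.6153,-0.0915,1.0048,1.1697])
P1,r1=target([.638,-.029],np.radians(15.3),.08,.05);q1,_=ik(p,P1,r1,[[-.78,1.2,2.3,2.1,1.6,-1.9]])
fs=np.linspace(0,1,41);rr=R.concatenate([fkt(p,q0+(q1-q0)*f)[1] for f in fs]);ori=Slerp(fs,rr)
pos=PchipInterpolator([0,.25,.5,.75,1],[[.4802,-.2652,.0931],[.46,-.16,.15],[.49,-.055,.165],[.53,-.035,.15],P1])
NR=32
def rows(): return [(pos(f),ori(f)) for f in np.linspace(0,1,NR+1)]
E
python3 - <<'E'
from path import *
W=rows();q=q0;qs=[q0]
cor=np.array([[a,b,c] for a in(-.05,.05) for b in(-.057,.057) for c in(-.05,0.01)])
for i,(P,r) in enumerate(W[1:],1):
    qn,c=ik(p,P,r,[q]);v=np.abs(qn-q).max()*8
    k=P+r.apply(D+cor)
    if i%2==0 or v>1.9 or c>1e-6: print(i,P.round(3),qn.round(2),"v%.2f"%v,"%.0e"%c,"box",k.min(0).round(3),k.max(0).round(3),"wr",(P-r.apply([0,0,.3])).round(2))
    q=qn
for c in range(4):
    P0,r0=W[8*c]
    print("call",c);print([nums(P0,r0,*W[8*c+j]).round(2).tolist() for j in range(1,9)])
E
```

```text
2 [ 0.471 -0.239  0.112] [-0.7   0.67  1.59  0.04  1.16  0.96] v0.81 8e-30 box [ 0.402 -0.31   0.099] [ 0.525 -0.178  0.198] wr [ 0.53 -0.3   0.4 ]
4 [ 0.464 -0.213  0.128] [-0.73  0.67  1.57  0.15  1.29  0.78] v0.70 4e-30 box [ 0.4   -0.29   0.106] [ 0.514 -0.159  0.22 ] wr [ 0.52 -0.32  0.4 ]
6 [ 0.461 -0.186  0.141] [-0.77  0.68  1.58  0.26  1.4   0.62] v0.63 3e-30 box [ 0.397 -0.274  0.112] [ 0.509 -0.135  0.234] wr [ 0.51 -0.34  0.4 ]
8 [ 0.46 -0.16  0.15] [-0.8   0.7   1.59  0.36  1.47  0.46] v0.61 1e-18 box [ 0.391 -0.254  0.117] [ 0.51  -0.113  0.238] wr [ 0.5  -0.35  0.38]
10 [ 0.463 -0.13   0.156] [-0.82  0.73  1.63  0.48  1.51  0.32] v0.59 2e-19 box [ 0.389 -0.226  0.111] [ 0.513 -0.09   0.245] wr [ 0.48 -0.35  0.36]
12 [ 0.471 -0.099  0.16 ] [-0.83  0.75  1.68  0.6   1.53  0.17] v0.60 1e-30 box [ 0.392 -0.192  0.104] [ 0.521 -0.066  0.252] wr [ 0.47 -0.35  0.33]
14 [ 0.48  -0.071  0.164] [-0.84  0.79  1.74  0.73  1.53  0.01] v0.66 2e-18 box [ 0.393 -0.16   0.097] [ 0.534 -0.045  0.254] wr [ 0.45 -0.33  0.3 ]
16 [ 0.49  -0.055  0.165] [-0.86  0.83  1.8   0.85  1.52 -0.17] 
[... 1880 characters left out ...]
1, 0.48], [0.48, 0.59, -0.44, 0.46, -0.86, 0.51]]
call 2
[[0.01, 0.09, -0.06, 0.04, 0.01, 0.05], [0.01, 0.18, -0.11, 0.07, 0.02, 0.1], [-0.0, 0.27, -0.17, 0.11, 0.04, 0.14], [-0.02, 0.36, -0.23, 0.14, 0.07, 0.19], [-0.06, 0.45, -0.28, 0.18, 0.1, 0.23], [-0.11, 0.53, -0.33, 0.21, 0.14, 0.26], [-0.17, 0.6, -0.38, 0.24, 0.18, 0.3], [-0.24, 0.67, -0.44, 0.27, 0.22, 0.32]]
call 3
[[-0.07, 0.05, -0.06, -0.0, 0.05, 0.03], [-0.15, 0.1, -0.13, -0.01, 0.1, 0.07], [-0.24, 0.13, -0.2, -0.03, 0.15, 0.1], [-0.33, 0.15, -0.26, -0.04, 0.21, 0.12], [-0.42, 0.16, -0.33, -0.06, 0.28, 0.15], [-0.52, 0.15, -0.4, -0.09, 0.35, 0.17], [-0.62, 0.14, -0.47, -0.11, 0.43, 0.18], [-0.72, 0.11, -0.54, -0.14, 0.51, 0.19]]
```

Request:
{"api": "move_arm", "payload": {"plan": [[[0.1,-0.03,-0.07,-0.09,-0.12,-0.08,0.5],[0.21,-0.06,-0.15,-0.18,-0.24,-0.16,0.5],[0.31,-0.07,-0.22,-0.25,-0.36,-0.23,0.5],[0.42,-0.08,-0.28,-0.32,-0.48,-0.3,0.5],[0.52,-0.07,-0.35,-0.38,-0.61,-0.36,0.5],[0.63,-0.05,-0.41,-0.43,-0.73,-0.42,0.5],[0.73,-0.02,-0.47,-0.47,-0.86,-0.46,0.5],[0.84,0.01,-0.52,-0.51,-0.99,-0.49,0.5]]]}}

```text
t: 12.45
tcp_pos: [0.4591, -0.1593, 0.148]
tool_rot: [0.935, 0.074, -0.041, -0.344]
force: [0.5, 0.4, -4.7]
finger_gap: 0.738
```

Request:
{"api": "move_arm", "payload": {"plan": [[[0.09,0.05,-0.06,0.03,-0.12,0.07,0.5],[0.17,0.1,-0.12,0.08,-0.26,0.14,0.5],[0.24,0.17,-0.18,0.14,-0.39,0.22,0.5],[0.31,0.24,-0.24,0.2,-0.52,0.3,0.5],[0.37,0.32,-0.3,0.28,-0.64,0.37,0.5],[0.42,0.41,-0.35,0.34,-0.74,0.43,0.5],[0.46,0.5,-0.4,0.41,-0.81,0.48,0.5],[0.48,0.59,-0.44,0.46,-0.86,0.51,0.5]]]}}

```text
t: 13.45
tcp_pos: [0.489, -0.0547, 0.1628]
tool_rot: [0.814, 0.142, 0.219, -0.518]
force: [0.0, 1.0, -5.0]
finger_gap: 0.74
```

```bash
python3 - <<'E'
from path import *
from station import snapshot
s,p0,r0=now();print(s["t"],s["q"].round(3).tolist(),p0,s["force"],s["finger_gap"]);print("err",nums(p0,r0,*rows()[16]))
d=snapshot("wrist");np.savez("w7.npz",**d)
d=snapshot("top");np.savez("top1.npz",**d);d2=snapshot("scene");np.savez("scene1.npz",**d2)
cv2.imwrite("pics/m1.png",np.hstack([cv2.resize(dict(np.load("w7.npz"))["img"],(400,250)),d2["img"][100:350,120:520]])[:,:,::-1])
E
```

```text
13.45 [-0.862, 0.831, 1.802, 0.848, 1.519, -0.169] [ 0.4889687  -0.05473805  0.1628044 ] [ 0.04188734  1.02713721 -4.99400802] 0.7398079902366006
err [-0.001  0.002 -0.006  0.02  -0.011 -0.008]
```

View pics/m1.png

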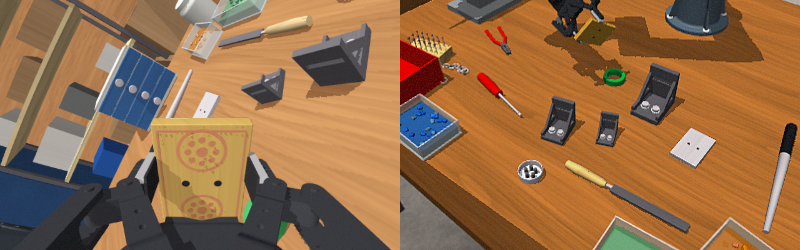

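The die is held firmly, with two rosettes facing the camera. The wrist view shows the front face of the middle plate at about (528,88) in full resolution, and the small plate at (420,140). I'll fit the front-face plane and edges from this depth.

```bash
python3 - <<'E'
from h import *
d=dict(np.load("w7.npz"));C=cloud(d)
g=np.zeros((400,640),bool);g[40:150,455:615]=1
g&=(d["depth"]>0)&(C[...,2]>.008)&(C[...,2]<.09)&(np.abs(C[...,0]-.65)<.06)&(np.abs(C[...,1]+.03)<.06)
P=C[g];print(len(P),P.min(0),P.max(0))
rng=np.random.default_rng(1);best=0
for _ in range(400):
    a=P[rng.choice(len(P),3,False)];n=np.cross(a[1]-a[0],a[2]-a[0]);n/=np.linalg.norm(n)+1e-12
    if abs(n[2])>.2: continue
    k=np.abs((P-a[0])@n)<.002
    if k.sum()>best: best=k.sum();K=k
Q=P[K];c=Q.mean(0);n=np.linalg.svd(Q-c)[2][2];n*=np.sign(n[0]);yaw=np.arctan2(n[1],n[0])
y=np.array([-np.sin(yaw),np.cos(yaw)]);x=np.array([np.cos(yaw),np.sin(yaw)]);
v=Q[:,:2]@y;lo,hi=np.percentile(v,[.5,99.5]);print(best,"n",n.round(3),"yaw",np.degrees(yaw),"width",hi-lo,"zmax",np.percentile(Q[:,2],99.5),np.percentile(Q[:,2],.5))
print("rms",np.std((Q-c)@n)*1e3,"O",(Q[:,:2]@x).mean()*x+(lo+hi)/2*y, "mean z",c[2])
for f in("top0","top1","scene0","scene1"):
    t=dict(np.load(f+".npz"));T=cloud(t);m=(t["depth"]>0)&(np.abs(T[...,0]-.643)<.035)&(np.abs(T[...,1]+.028)<.045)&(T[...,2]>.071)&(T[...,2]<.085)
    B=T[m];b=B[:,:2].mean(0);w=np.linalg.svd(B[:,:2]-b)[2][0];w*=np.sign(w[1]);V=B[:,:2]@y;U=B[:,:2]@x
    print(f,m.sum(),"yaw",np.degrees(np.arctan2(-w[0],w[1])).round(2),"centre",b.round(4),"y ext",np.percentile(V,[1,99]).round(4),"x ext",np.percentile(U,[2,98]).round(4))
E
```

```text
7122 [ 0.63110106 -0.05594144  0.00800814] [0.70996069 0.01836421 0.07737894]
4270 n [ 0.964  0.267 -0.008] yaw 15.470684170603912 width 0.05607818930064176 zmax 0.07636846597525329 0.008361173862683197
rms 0.7157607756506315 O [ 0.63972521 -0.02774625] mean z 0.04569326347945673
top0 91 yaw 15.25 centre [ 0.6426 -0.0273] y ext [-0.2253 -0.1704] x ext [0.6071 0.6177]
top1 96 yaw 15.12 centre [ 0.6425 -0.0271] y ext [-0.2252 -0.1707] x ext [0.6069 0.6173]
scene0 114 yaw 15.37 centre [ 0.645  -0.0274] y ext [-0.2265 -0.1709] x ext [0.6064 0.6197]
scene1 114 yaw 14.53 centre [ 0.6451 -0.0278] y ext [-0.2275 -0.1714] x ext [0.6079 0.6191]
```

Request:
{"api": "move_arm", "payload": {"plan": [[[0.01,0.09,-0.06,0.04,0.01,0.05,0.5],[0.01,0.18,-0.11,0.07,0.02,0.1,0.5],[0,0.27,-0.17,0.11,0.04,0.14,0.5],[-0.02,0.36,-0.23,0.14,0.07,0.19,0.5],[-0.06,0.45,-0.28,0.18,0.1,0.23,0.5],[-0.11,0.53,-0.33,0.21,0.14,0.26,0.5],[-0.17,0.6,-0.38,0.24,0.18,0.3,0.5],[-0.24,0.67,-0.44,0.27,0.22,0.32,0.5]]]}}

```text
t: 14.6
tcp_pos: [0.5298, -0.0355, 0.1481]
tool_rot: [0.739, 0.119, 0.519, -0.414]
force: [0.2, -0.3, -5.3]
finger_gap: 0.737
```

Request:
{"api": "move_arm", "payload": {"plan": [[[-0.07,0.05,-0.06,0,0.05,0.03,0.5],[-0.15,0.1,-0.13,-0.01,0.1,0.07,0.5],[-0.24,0.13,-0.2,-0.03,0.15,0.1,0.5],[-0.33,0.15,-0.26,-0.04,0.21,0.12,0.5],[-0.42,0.16,-0.33,-0.06,0.28,0.15,0.5],[-0.52,0.15,-0.4,-0.09,0.35,0.17,0.5],[-0.62,0.14,-0.47,-0.11,0.43,0.18,0.5],[-0.72,0.11,-0.54,-0.14,0.51,0.19,0.5]]]}}

```text
t: 15.6
tcp_pos: [0.5673, -0.0502, 0.1086]
tool_rot: [0.761, 0.103, 0.636, -0.08]
force: [0.5, 0.4, -5.1]
finger_gap: 0.741
```

```bash
cat > die.py <<'E'
from plan import *
from station import snapshot
O=np.array([.6385,-.028]);YAW=np.radians(15.4)
def die(verbose=True):
    s,p0,r0=now();d=snapshot("wrist");C=cloud(d);hsv=cv2.cvtColor(d["img"],cv2.COLOR_RGB2HSV)
    m=(hsv[...,0]>18)&(hsv[...,0]<36)&(hsv[...,1]>70)&(d["depth"]>0);m[:,:245]=0;m[:,395:]=0;m[:195]=0
    P=r0.inv().apply(C[m]-p0);P=P[np.abs(P[:,2]+.015)<.02]
    k=np.ones(len(P),bool)
    for _ in range(3):
        A=np.c_[P[:,:2],np.ones(len(P))];w=np.linalg.lstsq(A[k],P[k,2],rcond=None)[0];k=np.abs(A@w-P[:,2])<.002
    g=cv2.cvtColor(d["img"],cv2.COLOR_RGB2GRAY).astype(float);H=[]
    for c in((297,294),(348,294)):
        W=np.clip(60-g[c[1]-8:c[1]+9,c[0]-8:c[0]+9],0,None);yy,xx=np.mgrid[-8:9,-8:9]
        px=np.array([[[c[0]+(W*xx).sum()/W.sum(),c[1]+(W*yy).sum()/W.sum()]]])
        u=cv2.undistortPoints(px,d["mtx"],np.array([float(d["k1"]),0,0,0,0])).ravel()
        ray=r0.inv().apply(d["T"][:3,:3]@[u[0],-u[1],-1]);o=r0.inv().apply(d["T"][:3,3]-p0)
        t=(w[0]*o[0]+w[1]*o[1]+w[2]-o[2])/(ray[2]-w[0]*ray[0]-w[1]*ray[1]);H.append(o+t*ray)
    H=np.array(H);D=H.mean(0);nt=np.array([w[0],w[1],-1]);nt/=np.linalg.norm(nt) # pattern normal in tool
    y=H[1]-H[0];y/=np.linalg.norm(y)
    X=np.array([np.cos(YAW),np.sin(YAW),0]);Y=np.array([-X[1],X[0],0])
    n=r0.apply(nt);f=p0+r0.apply(D);e=f-np.r_[O,0];yw=r0.apply(y)
    print("t",s["t"],"D mm",(D*1e3).round(1),"hole dist",np.linalg.norm(H[1]-H[0]).round(4),"face in plate frame mm",(np.array([e@X,e@Y,e[2]])*1e3).round(1),
      "tilt deg: pitch %.2f yaw %.2f roll %.2f"%(np.degrees(np.arcsin(-n[2])),np.degrees(np.arctan2(n@Y,-n@X))*-1,np.degrees(np.arcsin(yw[2]))),"F(plate)",np.round([s["force"]@X,s["force"]@Y,s["force"][2]],1),"n",k.sum())
    return s,p0,r0,D,w
E
python3 - <<'E'
from die import *
s,p0,r0,D1,w=die()
s,p0,r0,D2,w=die();print(w)
import plan
plan.D=(D1+D2)/2
for b,u in((.03,.05),(.03,.003),(.006,.003)): P,r=target(O,YAW,b,u);print(b,u,nums(p0,r0,P,r),P)
E
```

```text
t 15.6 D mm [-14.1  -0.6 -15.2] hole dist 0.0241 face in plate frame mm [-92.1  -1.8  97.5] tilt deg: pitch -0.45 yaw -0.44 roll 0.59 F(plate) [ 0.6  0.3 -5.1] n 13998
t 15.65 D mm [-14.   -0.7 -15.3] hole dist 0.0241 face in plate frame mm [-92.   -0.2  97.1] tilt deg: pitch -0.61 yaw -0.35 roll 0.68 F(plate) [ 0.2  2.2 -4.9] n 14074
[-1.72889433e-01 -2.28102430e-05 -1.76816943e-02]
0.03 0.05 [ 0.009  0.008  0.009  0.124 -0.005  0.505] [ 0.61695302 -0.03461889  0.11116768]
0.03 0.003 [ 0.009  0.008  0.009 -0.338 -0.009  0.59 ] [ 0.61695302 -0.03461889  0.06416768]
0.006 0.003 [ 0.009  0.008  0.009 -0.295 -0.01   0.826] [ 0.64009131 -0.02824554  0.06416768]
```

Request:
{"api": "move_arm", "payload": {"plan": [[[0,0,0,0.03,0,0.12,0.5],[0.01,0.01,0.01,0.07,0,0.3,0.5],[0.01,0.01,0.01,0.1,0,0.45,0.5],[0.01,0.01,0.01,0.05,0,0.52,0.5],[0.01,0.01,0.01,-0.1,-0.01,0.55,0.5],[0.01,0.01,0.01,-0.22,-0.01,0.57,0.5],[0.01,0.01,0.01,-0.32,-0.01,0.59,0.5],[0.01,0.01,0.01,-0.32,-0.01,0.59,0.5]]]}}

```text
t: 16.7
tcp_pos: [0.6166, -0.0346, 0.0667]
tool_rot: [0.758, 0.101, 0.638, -0.089]
force: [-0.9, 0.3, -3.2]
finger_gap: 0.742
```

```bash
python3 - <<'E'
from die import *
s,p0,r0,D1,w=die();print(p0)
s,p0,r0,D2,w=die()
import plan
plan.D=(D1+D2)/2
for b,u in((.005,.003),(.002,.001),(0,0)): P,r=target(O,YAW,b,u);print(b,u,nums(p0,r0,P,r),P)
d=snapshot("wrist");e=snapshot("scene");cv2.imwrite("pics/m2.png",np.hstack([d["img"][:,120:520],cv2.resize(e["img"][150:270,210:330],(400,400),interpolation=cv2.INTER_CUBIC)])[:,:,::-1])
E
```

```text
t 16.7 D mm [-14.   -0.7 -15.3] hole dist 0.0241 face in plate frame mm [-40.3   0.1  55.5] tilt deg: pitch 0.01 yaw 0.06 roll -0.24 F(plate) [-0.8  0.6 -3.2] n 14181
[ 0.61656409 -0.03462013  0.06673151]
t 16.75 D mm [-14.   -0.6 -15.3] hole dist 0.0241 face in plate frame mm [-40.3   0.3  56.2] tilt deg: pitch 0.03 yaw 0.11 roll -0.27 F(plate) [ 0.3 -0.4 -3.6] n 14084
0.005 0.003 [-0.003 -0.006 -0.007  0.011  0.003  0.256] [ 0.64105775 -0.02796338  0.0641593 ]
0.002 0.001 [-0.003 -0.006 -0.007 -0.004  0.003  0.289] [ 0.64395003 -0.02716671  0.0621593 ]
0 0 [-0.003 -0.006 -0.007 -0.01   0.003  0.31 ] [ 0.64587822 -0.0266356   0.0611593 ]
```

View pics/m2.png

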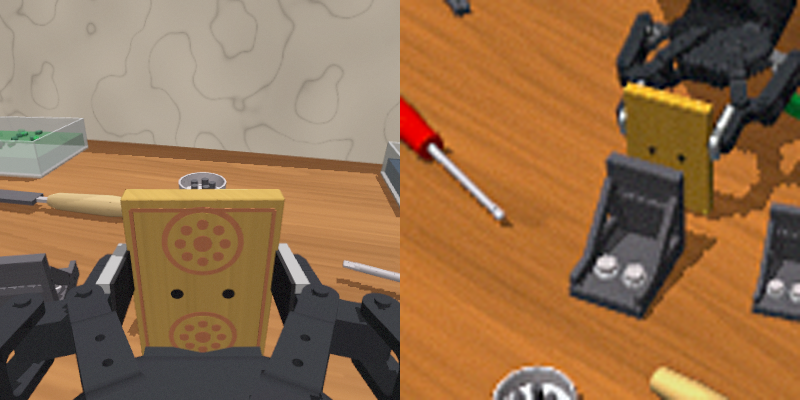

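The wrist view shows the die upright and square, with holes at (297,294) and (348,294). The scene crop shows it in front of the middle plate, clear of everything. I'll close to about 5 mm from the face and lower almost to the bench.

Request:
{"api": "move_arm", "payload": {"plan": [[[0,0,0,0,0,0.04,0.5],[0,0,0,0.01,0,0.1,0.5],[0,0,0,0.01,0,0.16,0.5],[0,0,0,0.01,0,0.21,0.5],[0,0,0,0.01,0,0.25,0.5],[0,0,0,0,0,0.26,0.5],[0,0,0,-0.01,0,0.26,0.5],[0,0,0,-0.01,0,0.26,0.5]]]}}

```text
t: 17.9
tcp_pos: [0.6411, -0.0276, 0.0623]
tool_rot: [0.758, 0.101, 0.638, -0.089]
force: [0.2, 0.4, -4.2]
finger_gap: 0.74
```

```bash
python3 - <<'E'
from die import *
s,p0,r0,D1,w=die();print(p0)
s,p0,r0,D2,w=die()
import plan
plan.D=(D1+D2)/2
for b,u in((.005,0),(.002,.0),(0,0)): P,r=target(O,YAW,b,u);print(b,u,nums(p0,r0,P,r),P)
E
```

```text
t 17.9 D mm [-14.   -0.7 -15.3] hole dist 0.0241 face in plate frame mm [-14.8   0.4  51. ] tilt deg: pitch 0.03 yaw 0.10 roll -0.10 F(plate) [ 0.3  0.3 -4.2] n 13967
[ 0.64106915 -0.02757745  0.06227871]
t 17.95 D mm [-14.1  -0.7 -15.3] hole dist 0.0241 face in plate frame mm [-14.8   0.4  51.1] tilt deg: pitch 0.02 yaw 0.10 roll -0.10 F(plate) [-0.8  0.3 -5.2] n 13978
0.005 0 [-0.003 -0.006 -0.007 -0.012  0.003  0.001] [ 0.64106534 -0.02797623  0.06118551]
0.002 0.0 [-0.003 -0.006 -0.007 -0.007  0.004  0.03 ] [ 0.64395762 -0.02717957  0.06118551]
0 0 [-0.003 -0.006 -0.007 -0.003  0.004  0.05 ] [ 0.64588581 -0.02664845  0.06118551]
```

Request:
{"api": "move_arm", "payload": {"plan": [[[0,0,0,-0.003,0,0,0.5],[0,0,0,-0.006,0,0,0.5],[0,0,0,-0.008,0,0,0.5],[0,0,0,-0.01,0,0,0.5],[0,0,0,-0.012,0,0,0.5],[0,0,0,-0.013,0,0,0.5],[0,0,0,-0.013,0,0,0.5],[0,0,0,-0.013,0,0,0.5]]]}}

```text
t: 19.0
tcp_pos: [0.641, -0.0275, 0.0613]
tool_rot: [0.758, 0.102, 0.638, -0.089]
force: [0.6, 0.5, -5.3]
finger_gap: 0.742
```

```bash
python3 - <<'E'
from die import *
for _ in range(3): s,p0,*_=die()
print(p0)
E
```

```text
t 19.0 D mm [-14.1  -0.7 -15.3] hole dist 0.0241 face in plate frame mm [-14.9   0.5  50. ] tilt deg: pitch 0.02 yaw 0.12 roll -0.15 F(plate) [ 0.7  0.3 -5.3] n 13972
t 19.05 D mm [-14.   -0.6 -15.3] hole dist 0.0241 face in plate frame mm [-14.9   0.5  50. ] tilt deg: pitch 0.05 yaw 0.12 roll -0.14 F(plate) [-0.5  1.  -4.9] n 13984
t 19.1 D mm [-14.   -0.7 -15.3] hole dist 0.0241 face in plate frame mm [-14.9   0.5  50. ] tilt deg: pitch 0.04 yaw 0.13 roll -0.11 F(plate) [ 0.4  0.3 -5.6] n 13973
[ 0.64100097 -0.02755079  0.06122249]
```

Request:
{"api": "move_arm", "payload": {"plan": [[[0,0,0,-0.002,0,0,0.5],[0,0,0,-0.004,0,0,0.5],[0,0,0,-0.006,0,0,0.5],[0,0,0,-0.008,0,0,0.5],[0,0,0,-0.01,0,0,0.5],[0,0,0,-0.01,0,0,0.5],[0,0,0,-0.01,0,0,0.5],[0,0,0,-0.01,0,0,0.5]]]}}

```text
t: 20.15
tcp_pos: [0.6409, -0.0275, 0.0608]
tool_rot: [0.758, 0.102, 0.639, -0.089]
force: [-0.4, 0.9, -0.2]
finger_gap: 0.74
```

```bash
python3 - <<'E'
from die import *
for _ in range(3): s,p0,*_=die()
print(p0)
E
```

```text
t 20.15 D mm [-14.   -0.7 -15.3] hole dist 0.0241 face in plate frame mm [-15.    0.5  49.5] tilt deg: pitch 0.07 yaw 0.13 roll -0.02 F(plate) [-0.1  1.  -0.2] n 14092
t 20.2 D mm [-14.   -0.6 -15.3] hole dist 0.0241 face in plate frame mm [-15.    0.5  49.5] tilt deg: pitch 0.06 yaw 0.12 roll -0.11 F(plate) [-0.7  0.7 -0.3] n 14110
t 20.25 D mm [-14.1  -0.7 -15.3] hole dist 0.0241 face in plate frame mm [-15.    0.5  49.5] tilt deg: pitch 0.05 yaw 0.12 roll -0.10 F(plate) [-0.3  0.   0.2] n 14095
[ 0.64093145 -0.02752813  0.0607745 ]
```

The bench now carries the die: vertical force went from -5 to 0 N. I'll creep forward, level along the plate normal.

Request:
{"api": "move_arm", "payload": {"plan": [[[0,0,0,0.001,0,0.006,0.5],[0,0,0,0.002,0,0.012,0.5],[0,0,0,0.003,0,0.018,0.5],[0,0,0,0.004,0,0.024,0.5],[0,0,0,0.005,0,0.03,0.5],[0,0,0,0.006,0,0.035,0.5],[0,0,0,0.007,0,0.04,0.5],[0,0,0,0.007,0,0.04,0.5]]]}}

```text
t: 21.3
tcp_pos: [0.6449, -0.0265, 0.0607]
tool_rot: [0.758, 0.102, 0.639, -0.089]
force: [-4.5, -0.5, 5.1]
finger_gap: 0.74
```

```bash
python3 - <<'E'
from die import *
for _ in range(2): s,p0,*_=die()
print(p0)
E
```

```text
t 21.3 D mm [-14.   -0.6 -15.6] hole dist 0.0241 face in plate frame mm [-11.2   0.4  49.5] tilt deg: pitch -1.01 yaw 0.09 roll -0.04 F(plate) [-4.5  0.8  5.1] n 14338
t 21.35 D mm [-14.   -0.7 -15.6] hole dist 0.0241 face in plate frame mm [-11.2   0.4  49.6] tilt deg: pitch -1.01 yaw 0.10 roll -0.07 F(plate) [-4.6 -0.4  4.6] n 14392
[ 0.64486211 -0.02656514  0.0607381 ]
```

A backward force of 4.5 N has appeared at 4 mm travel, together with +5 N upwards, and the die has tipped 1° back at the top. That is drag on the bench. I'll take the downward load off by raising 1 mm, then continue.

Request:
{"api": "move_arm", "payload": {"plan": [[[0,0,0,0.004,0,0,0.5],[0,0,0,0.008,0,0,0.5],[0,0,0,0.01,0,0,0.5],[0,0,0,0.01,0,0,0.5],[0,0,0,0.01,0,0,0.5],[0,0,0,0.01,0,0,0.5],[0,0,0,0.01,0,0,0.5],[0,0,0,0.01,0,0,0.5]]]}}

```text
t: 22.4
tcp_pos: [0.6449, -0.0265, 0.0608]
tool_rot: [0.758, 0.102, 0.638, -0.089]
force: [-0.6, -0.0, -1.3]
finger_gap: 0.741
```

```bash
python3 - <<'E'
from die import *
for _ in range(3): s,p0,*_=die()
print(p0)
E
```

```text
t 22.4 D mm [-14.1  -0.7 -15.4] hole dist 0.0241 face in plate frame mm [-10.9   0.4  49.5] tilt deg: pitch -0.40 yaw 0.12 roll -0.13 F(plate) [-0.6  0.1 -1.3] n 14183
t 22.45 D mm [-14.   -0.7 -15.4] hole dist 0.0241 face in plate frame mm [-10.9   0.4  49.5] tilt deg: pitch -0.38 yaw 0.11 roll -0.07 F(plate) [-1.2  0.3 -0.8] n 14204
t 22.5 D mm [-14.   -0.6 -15.3] hole dist 0.0241 face in plate frame mm [-10.9   0.4  49.5] tilt deg: pitch -0.33 yaw 0.10 roll -0.10 F(plate) [-1.8 -0.6 -2.8] n 14123
[ 0.64492869 -0.02645867  0.06076372]
```

Request:
{"api": "move_arm", "payload": {"plan": [[[0,0,0,0.001,0,0.003,0.5],[0,0,0,0.001,0,0.006,0.5],[0,0,0,0.002,0,0.009,0.5],[0,0,0,0.002,0,0.012,0.5],[0,0,0,0.003,0,0.015,0.5],[0,0,0,0.003,0,0.015,0.5],[0,0,0,0.003,0,0.015,0.5],[0,0,0,0.003,0,0.015,0.5]]]}}

```text
t: 23.55
tcp_pos: [0.6464, -0.026, 0.0612]
tool_rot: [0.758, 0.102, 0.638, -0.089]
force: [-1.1, -0.6, -4.0]
finger_gap: 0.739
```

```bash
python3 - <<'E'
from die import *
for _ in range(3): s,p0,*_=die()
print(p0)
E
```

```text
t 23.55 D mm [-14.1  -0.7 -15.3] hole dist 0.0241 face in plate frame mm [-9.3  0.5 50. ] tilt deg: pitch 0.02 yaw 0.10 roll -0.13 F(plate) [-1.2 -0.3 -4. ] n 13974
t 23.6 D mm [-14.   -0.7 -15.3] hole dist 0.0241 face in plate frame mm [-9.3  0.5 50. ] tilt deg: pitch -0.00 yaw 0.09 roll -0.03 F(plate) [ 0.5  0.7 -4.7] n 14069
t 23.65 D mm [-14.1  -0.6 -15.3] hole dist 0.0241 face in plate frame mm [-9.3  0.5 50. ] tilt deg: pitch 0.02 yaw 0.13 roll -0.07 F(plate) [ 0.1 -0.4 -4.1] n 14075
[ 0.64637167 -0.02603592  0.0612542 ]
```

Request:
{"api": "move_arm", "payload": {"plan": [[[0,0,0,0,0,0.003,0.5],[0,0,0,0.001,0,0.006,0.5],[0,0,0,0.001,0,0.009,0.5],[0,0,0,0.001,0,0.012,0.5],[0,0,0,0.002,0,0.015,0.5],[0,0,0,0.002,0,0.015,0.5],[0,0,0,0.002,0,0.015,0.5],[0,0,0,0.002,0,0.015,0.5]]]}}

```text
t: 24.7
tcp_pos: [0.6466, -0.026, 0.0613]
tool_rot: [0.759, 0.1, 0.637, -0.089]
force: [-13.5, -4.5, -2.5]
finger_gap: 0.738
```

```bash
python3 - <<'E'
from die import *
for _ in range(3): s,p0,*_=die()
print(p0)
E
```

```text
t 24.7 D mm [-14.1  -0.6 -15.3] hole dist 0.0241 face in plate frame mm [-9.2  0.5 50. ] tilt deg: pitch -0.13 yaw -0.03 roll -0.23 F(plate) [-14.2  -0.8  -2.5] n 14048
t 24.75 D mm [-14.1  -0.6 -15.3] hole dist 0.0241 face in plate frame mm [-9.2  0.5 50.1] tilt deg: pitch -0.10 yaw -0.01 roll -0.27 F(plate) [-13.6  -1.1  -2.1] n 14047
t 24.8 D mm [-14.1  -0.7 -15.3] hole dist 0.0241 face in plate frame mm [-9.2  0.5 50. ] tilt deg: pitch -0.12 yaw -0.00 roll -0.18 F(plate) [-12.4  -0.8  -2.4] n 14072
[ 0.64663453 -0.02598956  0.06126519]
```

Wall contact: about 13.4 N. I'll ease back slightly to 10 N and set the edge down the last 0.5 mm.

Request:
{"api": "move_arm", "payload": {"plan": [[[0,0,0,-0.002,0,-0.001,0.5],[0,0,0,-0.004,0,-0.002,0.5],[0,0,0,-0.006,0,-0.002,0.5],[0,0,0,-0.007,0,-0.002,0.5],[0,0,0,-0.007,0,-0.002,0.5],[0,0,0,-0.007,0,-0.002,0.5],[0,0,0,-0.007,0,-0.002,0.5],[0,0,0,-0.007,0,-0.002,0.5]]]}}

```text
t: 25.85
tcp_pos: [0.6466, -0.026, 0.0613]
tool_rot: [0.758, 0.1, 0.638, -0.089]
force: [-9.6, -3.2, -0.6]
finger_gap: 0.735
```

```bash
python3 - <<'E'
from die import *
for _ in range(5): s,p0,*_=die()
print(p0,s["finger_gap"],np.abs(s["qd"]).max())
d=snapshot("wrist");e=snapshot("scene");np.savez("sceneF.npz",**e);cv2.imwrite("pics/m3.png",np.hstack([d["img"][:,120:520],cv2.resize(e["img"][150:270,210:330],(400,400),interpolation=cv2.INTER_CUBIC)])[:,:,::-1])
E
```

```text
t 25.85 D mm [-14.1  -0.6 -15.4] hole dist 0.0241 face in plate frame mm [-9.2  0.5 50. ] tilt deg: pitch -0.11 yaw -0.02 roll -0.23 F(plate) [-10.1  -0.5  -0.6] n 14069
t 25.9 D mm [-14.   -0.6 -15.3] hole dist 0.0241 face in plate frame mm [-9.2  0.5 50. ] tilt deg: pitch -0.11 yaw -0.02 roll -0.19 F(plate) [-11.5  -0.9  -0.5] n 14118
t 25.95 D mm [-14.1  -0.6 -15.4] hole dist 0.0241 face in plate frame mm [-9.2  0.5 50. ] tilt deg: pitch -0.12 yaw 0.01 roll -0.31 F(plate) [-10.8  -0.9  -1.7] n 14129
t 26.0 D mm [-14.1  -0.6 -15.4] hole dist 0.0241 face in plate frame mm [-9.2  0.5 50. ] tilt deg: pitch -0.11 yaw -0.02 roll -0.25 F(plate) [-10.   -0.6  -0.7] n 14060
t 26.05 D mm [-14.1  -0.6 -15.4] hole dist 0.0241 face in plate frame mm [-9.2  0.5 50. ] tilt deg: pitch -0.12 yaw -0.00 roll -0.22 F(plate) [-10.   -0.5  -1. ] n 14089
[ 0.64661975 -0.02598011  0.06126551] 0.7392190673354456 0.001462521331751664
```

View pics/m3.png

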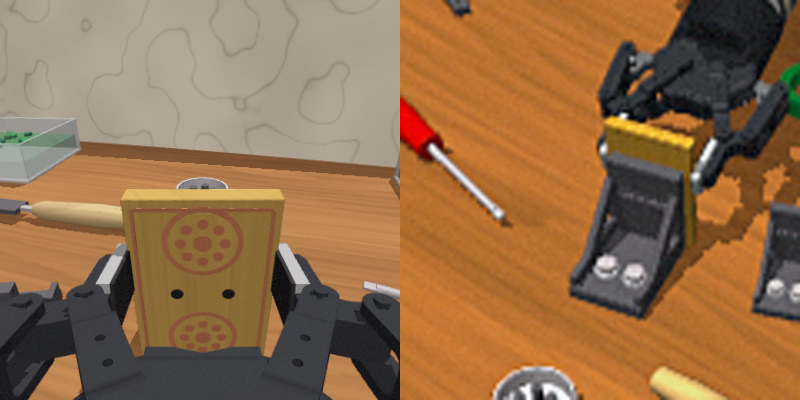

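The scene crop shows the die flat against the middle plate, overhanging it on both sides. I'll hold for one more second to confirm the push is steady, then hand in.

Request:
{"api": "move_arm", "payload": {"plan": [[[0,0,0,0,0,0,0.5],[0,0,0,0,0,0,0.5],[0,0,0,0,0,0,0.5],[0,0,0,0,0,0,0.5],[0,0,0,0,0,0,0.5],[0,0,0,0,0,0,0.5],[0,0,0,0,0,0,0.5],[0,0,0,0,0,0,0.5]]]}}

```text
t: 27.2
tcp_pos: [0.6466, -0.026, 0.0612]
tool_rot: [0.758, 0.1, 0.638, -0.089]
force: [-10.4, -2.8, -0.6]
finger_gap: 0.745
```

```bash
python3 - <<'E'
from die import *
from station import manip
F=[]
for _ in range(4): s,p0,*_=die();F.append(s["force"]@[np.cos(YAW),np.sin(YAW),0])
a=dict(np.load("scene0.npz"));b=snapshot("scene")
for n,(x,y) in dict(blank=(412,247),tape=(334,177),driver=(225,195),pliers=(218,140),file=(350,297),mandrel=(500,280)).items():
    w=np.s_[y-14:y+14,x-14:x+14];print(n,"img diff",np.abs(a["img"][w].astype(int)-b["img"][w]).mean().round(1))
if 7<-np.mean(F)<14: print("sign off",manip.sign_off())
else: print("hold",F)
E
```

```text
t 27.2 D mm [-14.1  -0.6 -15.3] hole dist 0.0241 face in plate frame mm [-9.2  0.5 50. ] tilt deg: pitch -0.11 yaw -0.02 roll -0.19 F(plate) [-10.8   0.1  -0.6] n 14098
t 27.25 D mm [-14.1  -0.7 -15.4] hole dist 0.0241 face in plate frame mm [-9.2  0.5 50. ] tilt deg: pitch -0.13 yaw 0.00 roll -0.23 F(plate) [-10.5  -0.1  -1.1] n 14112
t 27.3 D mm [-14.   -0.6 -15.4] hole dist 0.0241 face in plate frame mm [-9.2  0.5 50. ] tilt deg: pitch -0.10 yaw -0.00 roll -0.15 F(plate) [-10.6  -0.8   0.2] n 14082
t 27.35 D mm [-14.1  -0.6 -15.4] hole dist 0.024 face in plate frame mm [-9.2  0.5 50. ] tilt deg: pitch -0.11 yaw -0.00 roll -0.23 F(plate) [-10.1  -0.4  -1.6] n 14083
blank img diff 12.2
tape img diff 32.4
driver img diff 7.7
pliers img diff 7.3
file img diff 7.3
mandrel img diff 9.0
the job is handed in; nothing more can be done
sign off None
```

The brass die now stands on a short edge, flat against the middle-sized angle plate, with its patterned face towards you. The arm is holding it there with a steady push of about 10.5 N. I handed the job in at about 27 s.

**Last checks:**
- **Position:** the die is centred to about 0.5 mm sideways, and its screw holes sit 50.0 mm above the bench, level with the slot.
- **Flatness:** it is within about 0.25° of flat and upright.
- **Push:** the force stayed between 10.1 and 10.8 N over the last readings, and the die did not move. It peaked at about 14 N when the die first met the plate.

**What disagreed or is less certain:**
- **Finger length:** the fingertips were about 9 mm behind the tool centre point when shut, not 22 mm ahead as stated. The first grasp closed above the die without touching it, so I measured the tips by depth and went lower.
- **Plate position:** the cameras differ by about 2 mm on where the plate's front face is. With the die pressed on, its patterned face reads 9.2 mm from my estimate instead of 10 mm, which fits that difference.
- **Other things on the bench:** I compared the scene picture before and after for everything but the angle plates. The screwdriver, pliers, file and mandrel looked unchanged, and the plain plate nearly so. The tape's patch changed more, which I put down to the gripper and its shadow now falling near it. I did not measure the tape again, but nothing I did came near it.

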